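# Roll a salvaged capacitor home in the bleed jig

## Task

The blue capacitor salvaged from a power supply may still be charged, so do not touch it with the gripper: take the wooden palm block by its handle, lay its flat rubber face slowly and softly on top of the capacitor and roll it gently along the rails, over the steel ridge and up against the red stop. There press it gently down with the block until the sprung copper plate is fully down and keep it down for about two seconds. Then lift off, leaving the capacitor lying against the stop, set the block flat on the free tabletop and let go; do not disturb anything else on the table.

Things in the scene. Friction and masses are not known exactly. Their poses are not given: they have to be found in the camera images.
- capacitor: blue cylindrical capacitor lying across the jig's rails, 40 mm diameter, 70 mm long, 0.08 to 0.17 kg. Origin at its centre, 40 mm above the table while on the rails; its y axis is the cylinder's axis (x and z turn as it rolls). Its can dents if the block presses on it with more than 15 N even for a moment, so touch down slowly (about 5 mm/s). Rolled under the block it moves half as far as the block.
- block: wooden palm block: flat plate 130 mm (x) by 80 mm (y), 14 mm thick with a black rubber underside, and on top at its middle a pale wooden handle 36 mm (x) by 56 mm (y) that rises from 14 to 60 mm above the underside. Origin at the centre of the underside, z up; about 0.2 kg. It lies flat on the table, loose.
- handle (a point): middle of the block's handle, 39 mm above the underside, where to grip it across its 36 mm (along the block's x axis).
- jig: bleed jig fixed to the table: dark wooden base 180 by 124 mm, 12 mm thick. Origin at table height below the seat centre; x axis along the rails towards the red stop, z up. Two brass rails, tops 20 mm above the table, x = -134 to -34 mm. Black tail stop at x = -130 mm, tops 26 mm high; black cheeks either side of the lane, inner faces y = +-45 mm, tops 32 mm above the table.
- ridge_line (a point): on the jig at rail-top height, 26 mm before the seat (jig x = -26 mm): here the crest of a round-topped steel ridge (6 mm radius) lies across the way. It is screw-adjusted and stands 0.5 to 5.5 mm above the rails; how far is not measured. Pressed too lightly (under about 5 N) the block slips instead of carrying the capacitor over a high ridge.
- stop_face (a point): on the jig at jig x = 20 mm, 40 mm above the table: face of the red stop, two posts whose tops are 48 mm above the table.
- seat (a point): where the capacitor's centre is when it lies on the plate against the stop: 40 mm above the table, above the jig's origin; axes as the jig's. When the plate is fully down the capacitor's centre is 4 mm lower.
- plate (a joint): travel of the sprung copper plate in m: 0 = up, 0.004 = fully down. Plate lies level with the rails at jig x = -12 to 12 mm; it starts to move at about 1.2 N and is fully down at 6 N (capacitor's weight included).
- spool: spool of solder standing upright, 60 mm diameter, 44 mm high, origin at its underside; leave it alone.
- tin: open aluminium tin with screws, 95 by 62 by 22 mm, origin at its underside; leave it alone.
- screwdriver: screwdriver with a red handle, 190 mm long, lying on the table; leave it alone.
- heatsink: finned aluminium heatsink, 60 by 45 by 33 mm, origin at its underside; leave it alone.
- circuit: green circuit board with parts on it, 100 by 140 mm, 41 mm high, origin at its underside; leave it alone.
- smallcap: small black capacitor standing upright, 25 mm diameter, 40 mm high, origin at its underside; leave it alone.
- mug: white mug, 80 mm diameter, 90 mm high, origin at its underside; leave it alone.

How it is judged:
By the outcome, as a careful person would: the job done as asked, in the order asked, and still so for the second after the job is handed in, with the robot touching nothing.
It also fails if it takes over 72 s, if anything falls off the work surface, if the arm or the gripper's body presses on something with over 40 N, if the wrist force passes 120 N, or if a joint passes its speed limit or range.

## Robot

A 6-joint arm with a two-finger parallel gripper is mounted at the origin on the work surface. World frame = base frame: x ahead of the robot, y to its left, z up, the work surface at z = 0. Lengths are in m, angles in rad, forces in N, time in s.
With the tool pointing down it reaches from about 0.35 to 0.775 m from the base axis. Payload 5.5 kg.
Tool frame: the origin (TCP) lies at the very end of the fingers, on their centre line; the grasp point (between the pads) lies 19 mm behind it (env.grasp_offset is the distance from the TCP to the grasp point, in m); z points along the fingers, x is the direction in which the jaws open and shut, and the axes are right-handed (so a half turn about z gives the same grasp; the last joint's range is limited). The gripper opens to 85 mm and grips with 20 to 120 N. Pads are 22 mm wide; open, the fingers measure 114 mm over their backs; the gripper's body (76 mm by 85 mm) begins 54 mm behind the grasp point. The pads swing forward as they close: fully open they stand 13 mm farther back than shut.
Start: joints at [-1.396, 0.313, 0.046, 1.304, 0, 1.431], TCP at [0.178, -0.547, 0.207] pointing down, gripper open.
Joint ranges: [-2.76, 2.76], [-0.86, 1.69], [-1.03, 1.26], [-2.2, 2.34], [-1.47, 1.5], [-3.14, 3.14]. Speed limits (rad/s): [2.57, 2.57, 3.14, 3.14, 3.14, 3.14].

## Interface

Orientations are given as a unit quaternion [w, x, y, z].
In Python, from workcell import status, viewer, env gives the robot as it stands.
- The arm moves only by the tool carry_out, never from a script. Its argument "plan" is a list of rows, each an object of numbers: "x", "y", "z": the shift along the tool's x, y, z in m; "ax", "ay", "az": the turn, a rotation vector about the tool's x, y, z in rad; "hand": the opening, from 0 (shut) to 1 (fully open). In form: [{"x": .., "y": .., "z": .., "ax": .., "ay": .., "az": .., "hand": ..}, ...]. A call has 1 to 12 rows; each row is the pose to reach, as a shift and turn from the pose measured when the call began, along the tool's axes at that moment; what a row does not reach only later rows make up. A row lasts 1/12 s, in which the tool goes at most 41.7 mm and 7.16 degrees, less where a joint would pass 70% of its speed; a pose out of reach is approached as far as the arm can. A call with a gripper value outside its range is refused whole. The fingers move at their own pace and stop on an object; "squeeze" is the grip in N (left out, the last holds). Time passes only in rows, so rows that repeat a pose let the fingers close. It gives the time, the measured TCP pose, the force and the opening at its end, in the units of the state.
- status.get_state(): the state, without advancing time (a new reading comes with each control period).
- viewer.read_camera(name): name is "scene" or "top" or "wrist"; returns the picture (480x640x3 uint8, red, green, blue); there is no depth.
- viewer.camera_model(name): a dict with "vfov" (degrees; the focal length in pixels is half the picture's height over the tangent of half this angle, whatever the lens; pixels are square), "cx", "cy" (the principal point, pixels), "k1" (the pictures are not rectified: a ray, as slopes to the right and down, at radius r is drawn at 1 + k1 r^2 times it, then the intrinsics apply), "T" (4x4, takes a point from camera to world coordinates). Camera axes: x right, y down, z forward; pixel columns grow to the right and rows downward; lengths in m; the calibration is good to about 2 mm. A picture is of the moment at which its call begins: read the wrist's pose just before it. camera_model takes no time and is no camera call; for the wrist camera it gives the pose at the moment of the call.
- env.hand_in(): hands the job in, once; it reports no verdict.
The state is a dict: "clock": time; "joint_pos": joint angles; "qvel": joint speeds; "tau": joint torques, N m; "tcp_pos": TCP position; "orientation": TCP orientation; "wrist_force": force on the tool from outside, world axes, zero at the start; "ft_torque": the same for the moment, N m; "finger_gap": finger opening in m.
Only numpy, scipy, OpenCV 4.12 (cv2) and the standard library are available. Lean on these libraries where they do the work, as an engineer would, in place of code of your own. Each camera call takes 0.05 s, during which the arm holds its last target.

## Working session

There is one attempt and no reset: what is moved stays moved. The work goes in short steps, Python scripts to look and compute and a tool call to move; the robot and the scene stay as the last step left them, time stands still between calls to the robot, and variables do not carry over. Pictures are saved under pics/ and viewed, and the job is handed in when it is done.

Besides the shell and the picture viewer there is one more tool, called in YAML: its name, and indented under it one key for each argument. carry_out: Moves the arm, as the interface text tells. Its arguments: {"type":"object","properties":{"plan":{"type":"array"},"squeeze":{"type":"number"}},"required":["plan"]}

```bash
ls; mkdir -p pics; python3 - <<'E'
from workcell import status, viewer, env
import cv2
for n in ["top","scene"]:
    im=viewer.read_camera(n); cv2.imwrite(f"pics/{n}0.png",im[:,:,::-1]); m=viewer.camera_model(n); print(n,m)
print(status.get_state(), env.grasp_offset)
E
```

```text
pics
top {'vfov': 47.531035703461036, 'cx': 319.2761504259558, 'cy': 241.32632629037244, 'k1': 0.0445711585732255, 'T': array([[-0.01387518, -0.98771935,  0.15562123,  0.41702159],
       [-0.99988732,  0.01459774,  0.00350117,  0.05471518],
       [-0.00572989, -0.15555512, -0.9878106 ,  1.08630874],
       [ 0.        ,  0.        ,  0.        ,  1.        ]])}
scene {'vfov': 43.36535171081201, 'cx': 321.55528775648156, 'cy': 246.2539283555958, 'k1': -0.13975168484915715, 'T': array([[ 0.67222502,  0.44567756, -0.5911726 ,  1.34132407],
       [ 0.74008885, -0.38344751,  0.55248212, -0.67039374],
       [ 0.01954522, -0.80891255, -0.587604  ,  0.82264846],
       [ 0.        ,  0.        ,  0.        ,  1.        ]])}
{'clock': 0.1, 'joint_pos': array([-1.39559301e+00,  3.13934439e-01,  4.51396670e-02,  1.30360702e+00,
        2.76145161e-05,  1.43118220e+00]), 'qvel': array([-0.00064526, -0.00175586,  0.00146507, -0.00116143, -0.00118606,
       -0.0002605 ]), 'tau': array([ 2.77545420e-03, -4.81724167e+01,  2.99244189e+01,  1.26140282e-02,
       -1.26677937e-04, -2.03814118e-06]), 'tcp_pos': array([ 0.17795333, -0.54627401,  0.20661213]), 'orientation': array([-5.67361668e-04,  8.09210117e-01, -5.87518801e-01, -5.68038285e-04]), 'wrist_force': array([ 0.08601145,  0.04200668, -0.60708784]), 'ft_torque': array([ 0.06373173,  0.04013252, -0.03867483]), 'finger_gap': 0.08528338169539221} 0.0187
```

View pics/top0.png

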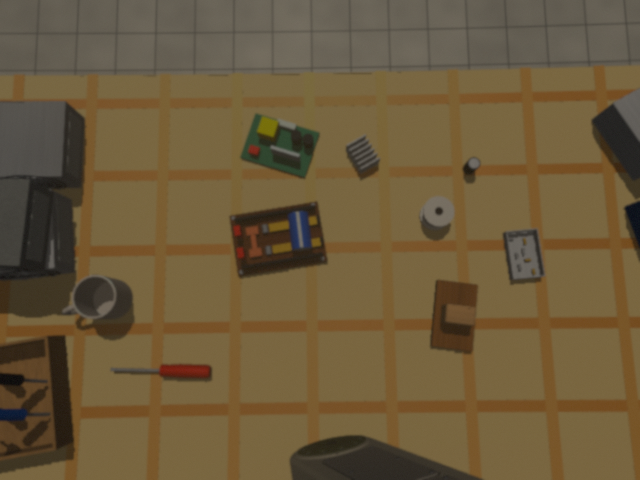

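View pics/scene0.png

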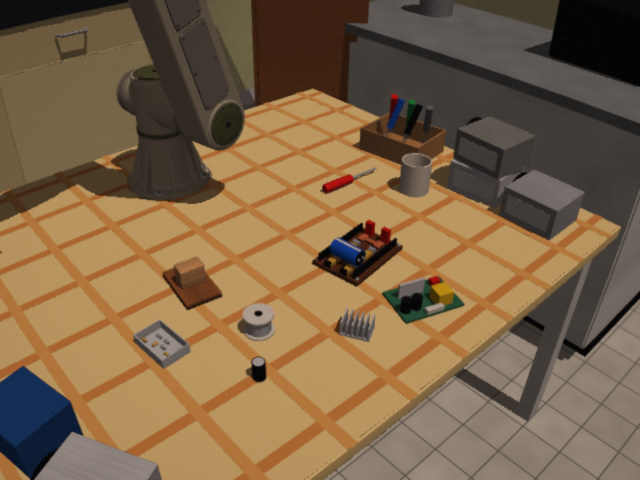

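The top view shows the jig around (279,238) with its red stop on the left and the blue capacitor at (300,230). The block is at (455,316) with its handle at (461,316), and the spool is at (437,212). I'll zoom in and measure.

```bash
cat > h.py <<'E'
import numpy as np, cv2
from workcell import status, viewer, env
def K(m,h=480):
    f=h/2/np.tan(np.radians(m['vfov'])/2)
    return np.array([[f,0,m['cx']],[0,f,m['cy']],[0,0,1]])
def ray(m,uv):
    p=cv2.undistortPoints(np.array(uv,float).reshape(-1,1,2),K(m),np.array([m['k1'],0,0,0.])).reshape(-1,2)
    d=np.c_[p,np.ones(len(p))]@m['T'][:3,:3].T
    return m['T'][:3,3],d
def onz(m,uv,z):
    o,d=ray(m,uv); t=(z-o[2])/d[:,2]; return o+d*t[:,None]
def proj(m,P):
    R=m['T'][:3,:3].T; t=-R@m['T'][:3,3]
    return cv2.projectPoints(np.array(P,float).reshape(-1,1,3),cv2.Rodrigues(R)[0],t,K(m),np.array([m['k1'],0,0,0.]))[0].reshape(-1,2)
E
python3 - <<'E'
import cv2
im=cv2.imread("pics/top0.png")
a=im[190:290,220:340]; cv2.imwrite("pics/z_jig.png",cv2.resize(a,None,fx=6,fy=6,interpolation=cv2.INTER_CUBIC))
a=im[270:360,420:490]; cv2.imwrite("pics/z_blk.png",cv2.resize(a,None,fx=6,fy=6,interpolation=cv2.INTER_CUBIC))
E
```

```text
(no output)
```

View pics/z_jig.png

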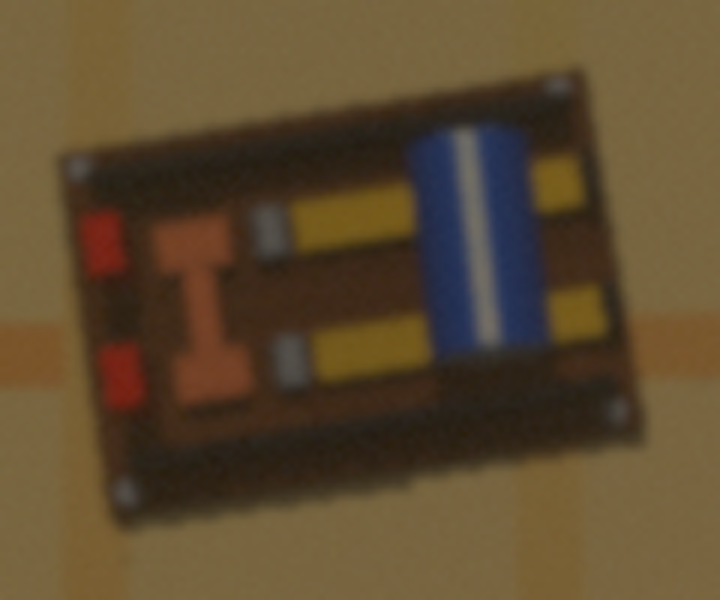

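View pics/z_blk.png

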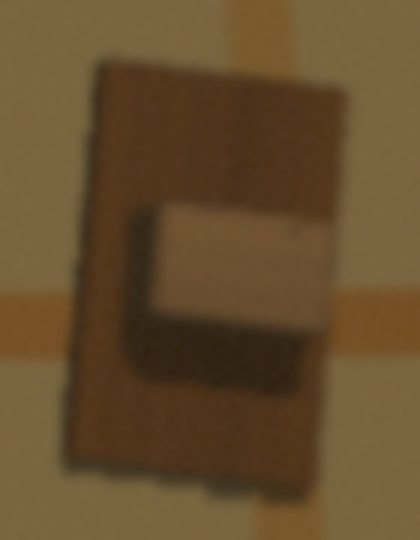

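The zooms show the jig's base corners, copper plate, grey ridge pieces and red posts, plus the block with its handle. I'll measure them with masks and contours.

```bash
cat > meas.py <<'E'
from h import *
im=cv2.imread("pics/top0.png"); m=viewer.camera_model("top")
hsv=cv2.cvtColor(im,cv2.COLOR_BGR2HSV)
def z2f(p,o): return (np.array(p,float)+0.5)/6-0.5+np.array(o)
J=onz(m,z2f([(60,153),(583,68),(645,440),(118,525)],(220,190)),0.012)[:,:2]
print("jig corners",J.round(4).tolist()); d=lambda a,b:np.linalg.norm(a-b)
print("sizes",d(J[0],J[1]),d(J[3],J[2]),d(J[0],J[3]),d(J[1],J[2]))
ax=(J[0]-J[1])+(J[3]-J[2]); ax/=np.linalg.norm(ax); c=J.mean(0); yaw=np.arctan2(ax[1],ax[0]); ay=np.array([-ax[1],ax[0]])
print("jig x axis yaw deg",np.degrees(yaw),"base centre",c)
def loc(P): return np.c_[(P[:,:2]-c)@ax,(P[:,:2]-c)@ay]
def mask(lo,hi,roi):
    k=cv2.inRange(hsv,np.array(lo),np.array(hi)); z=np.zeros_like(k); x0,y0,x1,y1=roi; z[y0:y1,x0:x1]=k[y0:y1,x0:x1]; return z
def comps(k,mn=8):
    n,l,s,ce=cv2.connectedComponentsWithStats(k); return [(i,s[i],ce[i],l==i) for i in range(1,n) if s[i,4]>=mn]
roi=(222,195,335,285)
for name,lo,hi,z in [("blue",(105,120,40),(130,255,255),0.05),("red",(0,190,90),(5,255,255),0.048),("red2",(172,190,90),(180,255,255),0.048),("copper",(6,120,105),(14,255,255),0.02),("brass",(20,150,60),(32,255,255),0.02),("grey",(0,0,65),(180,90,255),0.022)]:
    for i,s,ce,l in comps(mask(lo,hi,roi)):
        ys,xs=np.nonzero(l); r=cv2.minAreaRect(np.c_[xs,ys].astype(np.float32))
        P=onz(m,cv2.boxPoints(r),z); L=loc(P)
        print(name,s[4],ce.round(1),"jig-local mm min",(L.min(0)*1e3).round(1),"max",(L.max(0)*1e3).round(1), "ctr",(loc(onz(m,[ce],z))*1e3).round(1))
B=onz(m,z2f([(103,60),(345,88),(312,495),(68,462)],(420,270)),0.014)[:,:2]
print("block",B.round(4).tolist(),d(B[0],B[1]),d(B[3],B[2]),d(B[0],B[3]),d(B[1],B[2]),"c",B.mean(0))
bx=(B[0]-B[3])+(B[1]-B[2]); print("block yaw",np.degrees(np.arctan2(bx[1],bx[0])))
H=onz(m,z2f([(163,203),(338,217),(325,332),(152,313)],(420,270)),0.060)[:,:2]
print("handle c",H.mean(0),d(H[0],H[1]),d(H[1],H[2]))
hy=(H[1]-H[0])+(H[2]-H[3]); print("handle y-ish yaw",np.degrees(np.arctan2(hy[1],hy[0])))
E
python3 meas.py
```

```text
jig corners [[0.6423, 0.238], [0.6689, 0.0625], [0.5427, 0.0436], [0.5171, 0.2175]]
sizes 0.17756583948859248 0.17572687001085938 0.12685520296212177 0.12759588257815233
jig x axis yaw deg 98.48890639929918 base centre [0.59277215 0.14041644]
blue 169 [293.7 230.3] jig-local mm min [-40.1 -39.3] max [-27.4  28.5] ctr [[-34.   -4.9]]
blue 171 [304.6 228.7] jig-local mm min [-62.  -38.3] max [-49.1  28.1] ctr [[-55.2  -4.4]]
red 47 [236.8 229.8] jig-local mm min [ 69.  -34.2] max [ 81.  -15.2] ctr [[ 74.5 -24.1]]
red 48 [240.1 252.3] jig-local mm min [67.6 11.6] max [79.5 30.5] ctr [[74.2 20.6]]
copper 189 [253.3 241. ] jig-local mm min [ 38.  -30.4] max [59.9 25.9] ctr [[49.1 -2.1]]
brass 66 [313.  220.5] jig-local mm min [-83.  -33.7] max [-66.1 -13.8] ctr [[-74.3 -23.7]]
brass 161 [278.2 226.3] jig-local mm min [-23.7 -32.7] max [ 14.8 -13.8] ctr [[ -4.2 -23.3]]
brass 71 [316.2 242.3] jig-local mm min [-82.1  12.4] max [-65.4  29.3] ctr [[-73.5  20.7]]
brass 150 [281.3 248. ] jig-local mm min [-22.   12.4] max [14.6 29.6] ctr [[-3.6 20.7]]
grey 8 [312.5 203.5] jig-local mm min [-81.
[... 204 characters left out ...]
50.4] ctr [[ 82.5 -55.3]]
grey 45 [264.6 227.7] jig-local mm min [ 17.  -32.8] max [ 29.2 -15.2] ctr [[ 22.8 -24.6]]
grey 43 [268.  249.4] jig-local mm min [17. 12.] max [28.2 27.6] ctr [[22.5 19.6]]
grey 9 [322.9 257.7] jig-local mm min [-84.8  50.1] max [-77.8  56.8] ctr [[-81.6  53.4]]
grey 13 [240.4 271.8] jig-local mm min [78.8 50.7] max [85.4 57.5] ctr [[82.4 54.6]]
block [[0.5065, -0.171], [0.4964, -0.249], [0.3667, -0.2305], [0.3778, -0.1534]] 0.07864147015243889 0.07782739847052902 0.12994665287086754 0.131001041692748 c [ 0.43685214 -0.20097701]
block yaw -7.956106544408525
handle c [ 0.43832979 -0.20170749] 0.05390699543434135 0.03565551993505641
handle y-ish yaw -96.0506030048469
```

```bash
cat >> h.py <<'E'
from scipy.spatial.transform import Rotation as Ro
def go(p,yaw=None):
    s=status.get_state(); q=s['orientation']; R=Ro.from_quat([q[1],q[2],q[3],q[0]])
    d=R.inv().apply(np.array(p)-s['tcp_pos'])
    out="shift tool mm "+str((d*1e3).round(1))
    if yaw is not None:
        y=np.radians(yaw); X=[np.cos(y),np.sin(y),0]; Z=[0,0,-1]; Y=np.cross(Z,X)
        T=Ro.from_matrix(np.c_[X,Y,Z]); out+=" rotvec rad "+str((R.inv()*T).as_rotvec().round(4))
    print(out)
def st():
    s=status.get_state(); q=s['orientation']; R=Ro.from_quat([q[1],q[2],q[3],q[0]]).as_matrix()
    print("t",round(s['clock'],2),"tcp",(s['tcp_pos']*1e3).round(2),"xyaw",np.degrees(np.arctan2(R[1,0],R[0,0])).round(2),"zax",R[:,2].round(4),"F",s['wrist_force'].round(2),"M",s['ft_torque'].round(3),"gap",round(s['finger_gap']*1e3,1))
    return s
E
python3 -c "
from h import *
st(); go([.4373,-.2012,.19],-7.5)"
```

```text
t 0.1 tcp [ 177.95 -546.27  206.61] xyaw -71.96 zax [-3.0e-04  1.6e-03 -1.0e+00] F [ 0.09  0.04 -0.61] M [ 0.064  0.04  -0.039] gap 85.3
shift tool mm [-247.8 -353.4   17.1] rotvec rad [-1.1000e-03  1.3000e-03 -1.1251e+00]
```

carry_out:
  plan:
    - {"x":-0.02,"y":-0.029,"z":0.0014,"az":-0.09}
    - {"x":-0.042,"y":-0.06,"z":0.003,"az":-0.19}
    - {"x":-0.066,"y":-0.094,"z":0.0045,"az":-0.3}
    - {"x":-0.09,"y":-0.128,"z":0.006,"az":-0.41}
    - {"x":-0.114,"y":-0.162,"z":0.008,"az":-0.52}
    - {"x":-0.138,"y":-0.196,"z":0.01,"az":-0.63}
    - {"x":-0.162,"y":-0.23,"z":0.011,"az":-0.74}
    - {"x":-0.186,"y":-0.264,"z":0.013,"az":-0.85}
    - {"x":-0.21,"y":-0.298,"z":0.015,"az":-0.96}
    - {"x":-0.23,"y":-0.328,"z":0.016,"az":-1.06}
    - {"x":-0.243,"y":-0.346,"z":0.017,"az":-1.11}
    - {"x":-0.2478,"y":-0.3534,"z":0.017,"az":-1.125}

```text
schema error: expected keys x, y, z, ax, ay, az, hand
```

```bash
python3 - <<'E'
from h import *
st()
m=viewer.camera_model("wrist"); im=viewer.read_camera("wrist"); cv2.imwrite("pics/w1.png",im[:,:,::-1]); print(m)
print(proj(m,[[.4373,-.2012,.06]]))
E
```

```text
t 0.1 tcp [ 177.95 -546.27  206.61] xyaw -71.96 zax [-3.0e-04  1.6e-03 -1.0e+00] F [ 0.09  0.04 -0.61] M [ 0.064  0.04  -0.039] gap 85.3
{'vfov': 68.89054410741608, 'cx': 318.00497309626525, 'cy': 235.8717626434508, 'k1': -0.025518998623439173, 'T': array([[ 0.30962407, -0.90231341, -0.29993907,  0.25514506],
       [-0.95085718, -0.29444237, -0.09578266, -0.52228217],
       [-0.00188879,  0.31485583, -0.94913763,  0.37317162],
       [ 0.        ,  0.        ,  0.        ,  1.        ]])}
[[ -47.94820742 -291.00554689]]
```

View pics/w1.png

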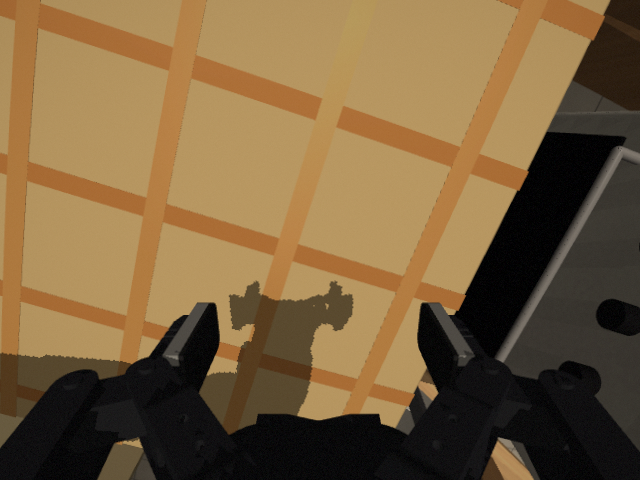

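The move was refused because every row needs all seven keys. This wrist picture only shows bare table below the open fingers, at (190,330) and (445,330).

carry_out:
  plan:
    - {"x":-0.02,"y":-0.029,"z":0.0014,"ax":0,"ay":0,"az":-0.09,"hand":1}
    - {"x":-0.042,"y":-0.06,"z":0.003,"ax":0,"ay":0,"az":-0.19,"hand":1}
    - {"x":-0.066,"y":-0.094,"z":0.0045,"ax":0,"ay":0,"az":-0.3,"hand":1}
    - {"x":-0.09,"y":-0.128,"z":0.006,"ax":0,"ay":0,"az":-0.41,"hand":1}
    - {"x":-0.114,"y":-0.162,"z":0.008,"ax":0,"ay":0,"az":-0.52,"hand":1}
    - {"x":-0.138,"y":-0.196,"z":0.01,"ax":0,"ay":0,"az":-0.63,"hand":1}
    - {"x":-0.162,"y":-0.23,"z":0.011,"ax":0,"ay":0,"az":-0.74,"hand":1}
    - {"x":-0.186,"y":-0.264,"z":0.013,"ax":0,"ay":0,"az":-0.85,"hand":1}
    - {"x":-0.21,"y":-0.298,"z":0.015,"ax":0,"ay":0,"az":-0.96,"hand":1}
    - {"x":-0.23,"y":-0.328,"z":0.016,"ax":0,"ay":0,"az":-1.06,"hand":1}
    - {"x":-0.243,"y":-0.346,"z":0.017,"ax":0,"ay":0,"az":-1.11,"hand":1}
    - {"x":-0.2478,"y":-0.3534,"z":0.017,"ax":0,"ay":0,"az":-1.125,"hand":1}

```text
clock: 1.15
tcp_pos: [0.4384, -0.1983, 0.1898]
orientation: [-0.001, 0.998, -0.062, -0.0]
wrist_force: [-0.4, 0.0, -0.4]
finger_gap: 0.0854
```

```bash
python3 - <<'E'
from h import *
st()
m=viewer.camera_model("wrist"); im=viewer.read_camera("wrist"); cv2.imwrite("pics/w2.png",im[:,:,::-1]); 
import pickle; pickle.dump(m,open("w2.pkl","wb"))
print(proj(m,[[.4373,-.2012,.06]]));st()
E
```

```text
t 1.15 tcp [ 438.37 -198.32  189.77] xyaw -7.16 zax [-5.0e-04  2.4e-03 -1.0e+00] F [-0.43  0.04 -0.38] M [ 0.009 -0.014  0.015] gap 85.4
[[317.04097025 219.82786185]]
t 1.2 tcp [ 438.53 -198.64  189.85] xyaw -7.22 zax [-2.0e-04  2.4e-03 -1.0e+00] F [ 1.19  0.39 -0.01] M [ 0.062 -0.016  0.011] gap 85.2
```

View pics/w2.png

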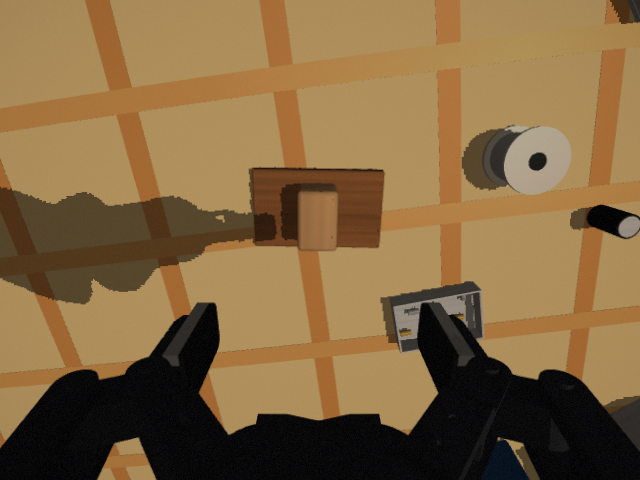

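The wrist view has the block's plate corners at (252,168), (384,170), (380,247) and (253,246), and the handle at (318,218). The tin's corner is below right at (395,290). I'll cross-check the block position and the tin clearance.

```bash
python3 - <<'E'
from h import *
import pickle; m=pickle.load(open("w2.pkl","rb"))
B=onz(m,[(252,168),(384,170),(380,247),(253,246)],.014)[:,:2]
d=lambda a,b:np.linalg.norm(a-b)
print("plate c",B.mean(0),d(B[0],B[1]),d(B[1],B[2])); bx=B[1]-B[0]+B[2]-B[3]; print(np.degrees(np.arctan2(bx[1],bx[0])))
im=cv2.imread("pics/w2.png"); hsv=cv2.cvtColor(im,cv2.COLOR_BGR2HSV)
a=im[150:265,235:400]; cv2.imwrite("pics/z_w2.png",cv2.resize(a,None,fx=4.8,fy=4.8,interpolation=cv2.INTER_CUBIC))
mt=viewer.camera_model("top")
print("tin", onz(mt,[(503,231),(537,230),(544,279),(511,284)],.02)[:,:2].round(3).tolist(), "spool",onz(mt,[(438,211)],.044), "smallcap",onz(mt,[(472,163)],.04))
go([.4373,-.2012,.10],-7.7)
E
```

```text
plate c [ 0.43718305 -0.20284722] 0.1282211299553445 0.07963547885746929
-7.827114244452473
tin [[0.6, -0.304], [0.601, -0.37], [0.505, -0.376], [0.496, -0.313]] spool [[ 0.63755594 -0.17345565  0.044     ]] smallcap [[ 0.73408163 -0.24553987  0.04      ]]
shift tool mm [-0.8  2.9 89.8] rotvec rad [-0.0023  0.0005  0.0084]
```

View pics/z_w2.png

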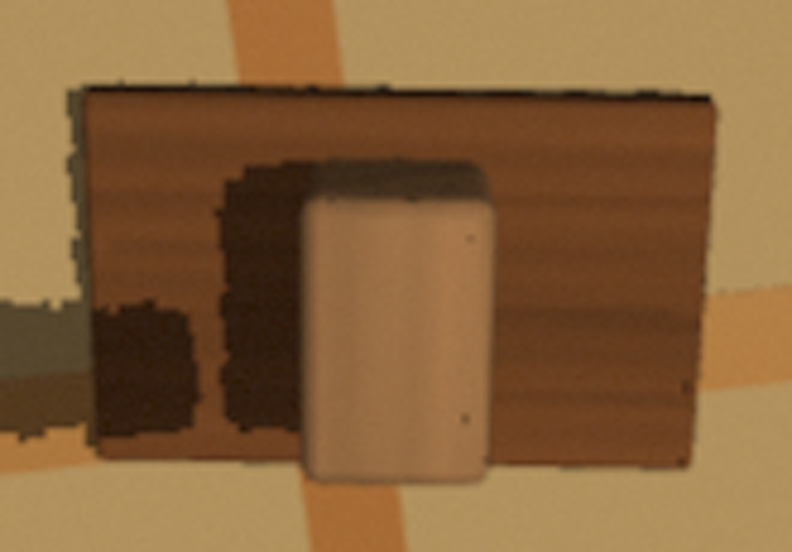

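The zoom confirms it: both views put the block centre at (0.437,-0.202) with a yaw of -7.8°. Going down to grip height.

carry_out:
  plan:
    - {"x":-0.0005,"y":0.002,"z":0.01,"ax":-0.001,"ay":0,"az":0.008,"hand":1}
    - {"x":-0.0008,"y":0.0037,"z":0.025,"ax":-0.0023,"ay":0,"az":0.01,"hand":1}
    - {"x":-0.0008,"y":0.0037,"z":0.045,"ax":-0.0023,"ay":0,"az":0.01,"hand":1}
    - {"x":-0.0008,"y":0.0037,"z":0.065,"ax":-0.0023,"ay":0,"az":0.01,"hand":1}
    - {"x":-0.0008,"y":0.0037,"z":0.085,"ax":-0.0023,"ay":0,"az":0.01,"hand":1}
    - {"x":-0.0008,"y":0.0037,"z":0.105,"ax":-0.0023,"ay":0,"az":0.01,"hand":1}
    - {"x":-0.0008,"y":0.0037,"z":0.123,"ax":-0.0023,"ay":0,"az":0.01,"hand":1}
    - {"x":-0.0008,"y":0.0037,"z":0.138,"ax":-0.0023,"ay":0,"az":0.01,"hand":1}
    - {"x":-0.0008,"y":0.0037,"z":0.15,"ax":-0.0023,"ay":0,"az":0.01,"hand":1}
    - {"x":-0.0008,"y":0.0037,"z":0.16,"ax":-0.0023,"ay":0,"az":0.01,"hand":1}
    - {"x":-0.0008,"y":0.0037,"z":0.166,"ax":-0.0023,"ay":0,"az":0.01,"hand":1}
    - {"x":-0.0008,"y":0.0037,"z":0.168,"ax":-0.0023,"ay":0,"az":0.01,"hand":1}

```text
clock: 2.2
tcp_pos: [0.436, -0.2022, 0.0206]
orientation: [-0.0, 0.998, -0.069, -0.001]
wrist_force: [-0.6, 0.9, -0.0]
finger_gap: 0.0857
```

```bash
python3 -c "
from h import *
st(); go([.4373,-.202,.022],-7.8)"
```

```text
t 2.2 tcp [ 435.98 -202.21   20.6 ] xyaw -7.92 zax [-0.0023  0.001  -1.    ] F [-0.65  0.89 -0.03] M [ 0.037 -0.042 -0.038] gap 85.7
shift tool mm [ 1.3 -0.4 -1.4] rotvec rad [-0.0007  0.0024 -0.002 ]
```

carry_out:
  plan:
    - {"x":0.001,"y":0,"z":-0.001,"ax":0,"ay":0.0024,"az":0,"hand":0.6}
    - {"x":0.0012,"y":0,"z":-0.0012,"ax":0,"ay":0.0024,"az":0,"hand":0.4}
    - {"x":0.0012,"y":0,"z":-0.0012,"ax":0,"ay":0.0024,"az":0,"hand":0.2}
    - {"x":0.0012,"y":0,"z":-0.0012,"ax":0,"ay":0.0024,"az":0,"hand":0}
    - {"x":0.0012,"y":0,"z":-0.0012,"ax":0,"ay":0.0024,"az":0,"hand":0}
    - {"x":0.0012,"y":0,"z":-0.0012,"ax":0,"ay":0.0024,"az":0,"hand":0}
    - {"x":0.0012,"y":0,"z":-0.0012,"ax":0,"ay":0.0024,"az":0,"hand":0}
    - {"x":0.0012,"y":0,"z":-0.0012,"ax":0,"ay":0.0024,"az":0,"hand":0}
  squeeze: 80

```text
clock: 2.87
tcp_pos: [0.4381, -0.2029, 0.0229]
orientation: [0.0, 0.998, -0.069, 0.001]
wrist_force: [-0.1, 0.6, 6.2]
finger_gap: 0.0338
```

```bash
python3 -c "
from h import *
st()"
```

```text
t 2.87 tcp [ 438.05 -202.93   22.93] xyaw -7.9 zax [ 1.9e-03 -8.0e-04 -1.0e+00] F [-0.13  0.6   6.2 ] M [ 0.051  0.193 -0.028] gap 33.8
```

Gripped. Lifting.

carry_out:
  plan:
    - {"x":0,"y":0,"z":-0.005,"ax":0,"ay":0,"az":0,"hand":0}
    - {"x":0,"y":0,"z":-0.015,"ax":0,"ay":0,"az":0,"hand":0}
    - {"x":0,"y":0,"z":-0.03,"ax":0,"ay":0,"az":0,"hand":0}
    - {"x":0,"y":0,"z":-0.05,"ax":0,"ay":0,"az":0,"hand":0}
    - {"x":0,"y":0,"z":-0.07,"ax":0,"ay":0,"az":0,"hand":0}
    - {"x":0,"y":0,"z":-0.09,"ax":0,"ay":0,"az":0,"hand":0}
    - {"x":0,"y":0,"z":-0.11,"ax":0,"ay":0,"az":0,"hand":0}
    - {"x":0,"y":0,"z":-0.125,"ax":0,"ay":0,"az":0,"hand":0}
    - {"x":0,"y":0,"z":-0.135,"ax":0,"ay":0,"az":0,"hand":0}
    - {"x":0,"y":0,"z":-0.14,"ax":0,"ay":0,"az":0,"hand":0}

```text
clock: 3.7
tcp_pos: [0.4384, -0.2032, 0.1649]
orientation: [0.001, 0.998, -0.069, 0.002]
wrist_force: [-0.3, 0.2, -2.5]
finger_gap: 0.034
```

```bash
python3 - <<'E'
from h import *
st()
m=viewer.camera_model("wrist"); im=viewer.read_camera("wrist"); cv2.imwrite("pics/w3.png",im[:,:,::-1]); 
st();go([.66,.09,.175],98.5)
E
```

```text
t 3.7 tcp [ 438.41 -203.15  164.85] xyaw -7.89 zax [ 0.004  -0.0022 -1.    ] F [-0.31  0.2  -2.54] M [-0.07   0.043  0.019] gap 34.0
t 3.75 tcp [ 438.49 -203.21  164.85] xyaw -7.89 zax [ 0.0041 -0.0022 -1.    ] F [-0.    0.23 -0.34] M [-0.047 -0.008 -0.027] gap 34.0
shift tool mm [ 179.2 -320.8   -9.9] rotvec rad [ 5.2000e-03 -1.5000e-03 -1.8569e+00]
```

View pics/w3.png

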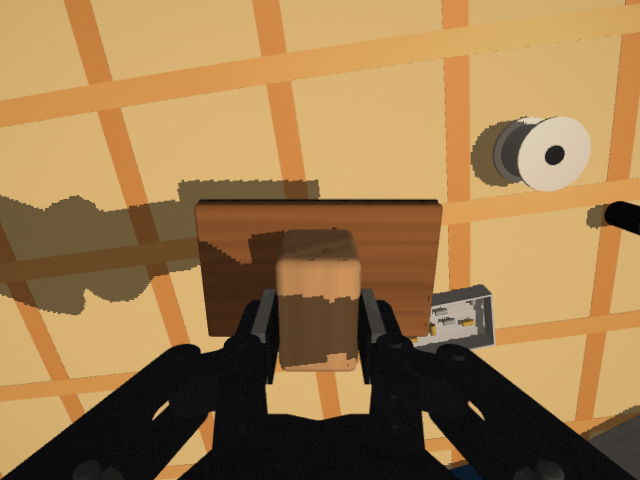

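The block is held level in the jaws, plate corners (195,203) to (440,203). Carrying it to a view point beside the jig.

carry_out:
  plan:
    - {"x":0.006,"y":-0.01,"z":0,"ax":0,"ay":0,"az":-0.06,"hand":0}
    - {"x":0.016,"y":-0.028,"z":-0.001,"ax":0.001,"ay":0,"az":-0.16,"hand":0}
    - {"x":0.027,"y":-0.048,"z":-0.002,"ax":0.001,"ay":0,"az":-0.27,"hand":0}
    - {"x":0.038,"y":-0.068,"z":-0.002,"ax":0.001,"ay":0,"az":-0.38,"hand":0}
    - {"x":0.049,"y":-0.088,"z":-0.003,"ax":0.002,"ay":0,"az":-0.49,"hand":0}
    - {"x":0.06,"y":-0.108,"z":-0.003,"ax":0.002,"ay":0,"az":-0.6,"hand":0}
    - {"x":0.071,"y":-0.128,"z":-0.004,"ax":0.002,"ay":0,"az":-0.71,"hand":0}
    - {"x":0.082,"y":-0.148,"z":-0.005,"ax":0.003,"ay":0,"az":-0.82,"hand":0}
    - {"x":0.093,"y":-0.168,"z":-0.006,"ax":0.003,"ay":0,"az":-0.93,"hand":0}
    - {"x":0.104,"y":-0.188,"z":-0.007,"ax":0.003,"ay":0,"az":-1.04,"hand":0}
    - {"x":0.113,"y":-0.204,"z":-0.008,"ax":0.004,"ay":0,"az":-1.13,"hand":0}
    - {"x":0.118,"y":-0.213,"z":-0.008,"ax":0.004,"ay":0,"az":-1.18,"hand":0}

```text
clock: 4.75
tcp_pos: [0.5851, -0.0065, 0.1717]
orientation: [-0.001, 0.866, 0.5, 0.001]
wrist_force: [0.1, -0.7, -2.5]
finger_gap: 0.0341
```

```bash
python3 - <<'E'
from h import *
st();go([.66,.09,.175],98.5)
E
```

```text
t 4.75 tcp [585.05  -6.49 171.67] xyaw 60.06 zax [ 8.e-04  2.e-03 -1.e+00] F [ 0.05 -0.7  -2.52] M [ 0.004 -0.078 -0.054] gap 34.1
shift tool mm [121.   16.8  -3.1] rotvec rad [ 4.00e-04 -2.20e-03 -6.71e-01]
```

carry_out:
  plan:
    - {"x":0.008,"y":0.001,"z":0,"ax":0,"ay":0,"az":-0.04,"hand":0}
    - {"x":0.022,"y":0.003,"z":-0.001,"ax":0,"ay":0,"az":-0.12,"hand":0}
    - {"x":0.04,"y":0.006,"z":-0.001,"ax":0,"ay":0,"az":-0.22,"hand":0}
    - {"x":0.058,"y":0.008,"z":-0.001,"ax":0,"ay":0,"az":-0.32,"hand":0}
    - {"x":0.076,"y":0.011,"z":-0.002,"ax":0,"ay":-0.001,"az":-0.42,"hand":0}
    - {"x":0.093,"y":0.013,"z":-0.002,"ax":0,"ay":-0.002,"az":-0.52,"hand":0}
    - {"x":0.108,"y":0.015,"z":-0.003,"ax":0,"ay":-0.002,"az":-0.6,"hand":0}
    - {"x":0.118,"y":0.0165,"z":-0.003,"ax":0,"ay":-0.002,"az":-0.655,"hand":0}
    - {"x":0.121,"y":0.017,"z":-0.003,"ax":0,"ay":-0.002,"az":-0.671,"hand":0}
    - {"x":0.121,"y":0.017,"z":-0.003,"ax":0,"ay":-0.002,"az":-0.671,"hand":0}

```text
clock: 5.58
tcp_pos: [0.6598, 0.0905, 0.1733]
orientation: [-0.001, 0.653, 0.758, -0.001]
wrist_force: [0.7, -0.2, -1.2]
finger_gap: 0.0339
```

```bash
python3 - <<'E'
from h import *
import pickle
st()
m=viewer.camera_model("wrist"); im=viewer.read_camera("wrist"); cv2.imwrite("pics/w4.png",im[:,:,::-1]); pickle.dump(m,open("w4.pkl","wb"))
m2=viewer.camera_model("wrist"); print(abs(m2['T']-m['T']).max())
st()
a=im[:,:,::-1]; 
E
```

```text
t 5.58 tcp [659.81  90.46 173.31] xyaw 98.53 zax [-0.002  0.    -1.   ] F [ 0.67 -0.23 -1.22] M [-0.038 -0.062  0.028] gap 33.9
0.0013252865111160472
t 5.63 tcp [659.5   89.88 173.61] xyaw 98.45 zax [-1.9e-03 -2.0e-04 -1.0e+00] F [-0.98 -0.4  -2.01] M [-0.004 -0.011  0.003] gap 33.6
```

View pics/w4.png

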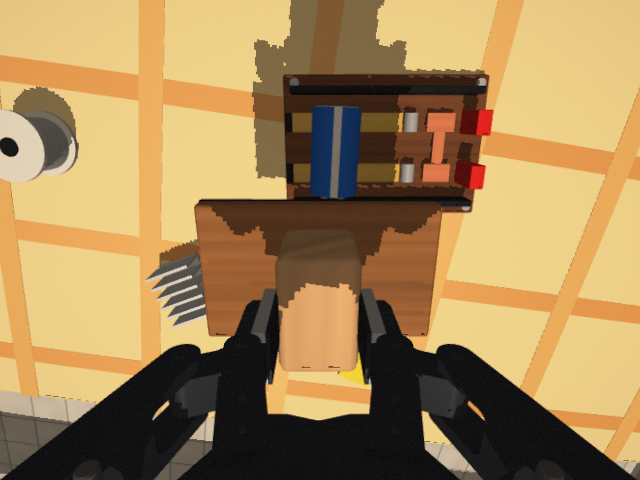

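The wrist view shows the whole jig: capacitor at (335,152), ridge pieces at (410,122) and (407,172), copper plate at (438,147), red posts at (484,122) and (477,175). Zooming to measure the jig and the capacitor's skew.

```bash
python3 - <<'E'
import cv2
im=cv2.imread("pics/w4.png")
a=im[65:217,280:500]; cv2.imwrite("pics/z_w4.png",cv2.resize(a,None,fx=3.6,fy=3.6,interpolation=cv2.INTER_CUBIC))
E
```

```text
(no output)
```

View pics/z_w4.png

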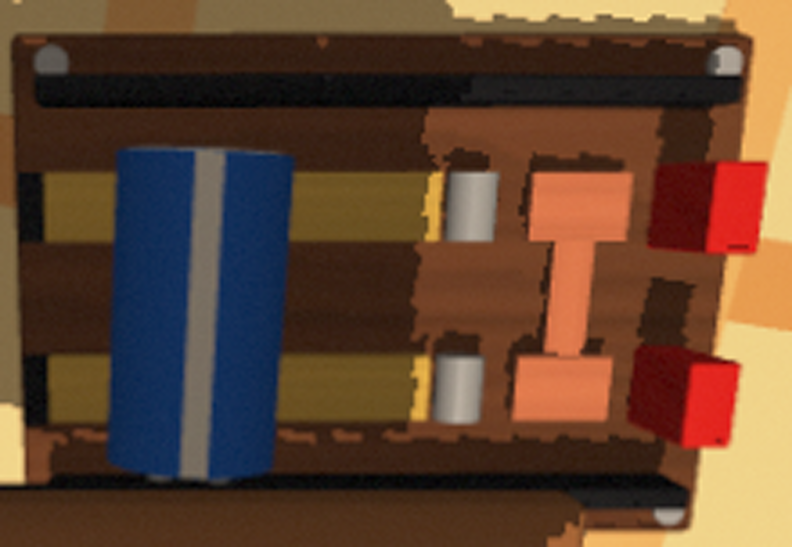

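```bash
cat > meas2.py <<'E'
from h import *
import pickle
im=cv2.imread("pics/w4.png"); m=pickle.load(open("w4.pkl","rb")); hsv=cv2.cvtColor(im,cv2.COLOR_BGR2HSV)
seat=np.array([.5873,.189]); yaw=np.radians(98.5); ax=np.array([np.cos(yaw),np.sin(yaw)]); ay=np.array([-ax[1],ax[0]])
loc=lambda P: np.c_[(P[:,:2]-seat)@ax,(P[:,:2]-seat)@ay]*1e3
def comp(lo,hi,roi,mn=40):
    k=cv2.inRange(hsv,np.array(lo),np.array(hi)); z=np.zeros_like(k); x0,y0,x1,y1=roi; z[y0:y1,x0:x1]=k[y0:y1,x0:x1]
    n,l,s,ce=cv2.connectedComponentsWithStats(z); return [(s[i,4],ce[i],l==i) for i in range(1,n) if s[i,4]>=mn]
for name,lo,hi,z,roi in [("blue",(105,120,30),(130,255,255),.05,(300,95,375,205)),("copper",(5,100,120),(13,255,255),.02,(415,100,465,195)),("ridge",(0,0,90),(180,60,255),.022,(395,105,422,190)),("brass",(20,140,60),(32,255,255),.02,(285,100,410,195)),("red",(0,200,120),(3,255,255),.048,(450,100,500,195)),("stripe",(0,0,90),(180,70,255),.06,(320,100,352,200))]:
    for a,ce,l in comp(lo,hi,roi):
        ys,xs=np.nonzero(l); r=cv2.minAreaRect(np.c_[xs,ys].astype(np.float32)); P=onz(m,cv2.boxPoints(r),z); L=loc(P)
        print(name,a,ce.round(1),"ctr",loc(onz(m,[ce],z)).round(1)[0],"box",L.round(1).tolist())
E
python3 meas2.py
```

```text
blue 1805 [321.2 150.6] ctr [-106.3    0.5] box [[-117.0, -36.9], [-113.0, 34.5], [-96.9, 33.7], [-99.7, -37.8]]
blue 1603 [348.9 151.7] ctr [-83.9  -0.4] box [[-93.5, -38.1], [-89.7, 34.0], [-75.3, 33.1], [-77.9, -39.2]]
copper 74 [433.  100.8] ctr [-10.1  40.1] box [[-25.7, 40.7], [5.4, 40.9], [5.8, 37.7], [-25.4, 37.5]]
copper 1468 [438.8 146.1] ctr [-1.1  2.3] box [[-18.3, -29.2], [-12.9, 37.5], [15.1, 33.4], [11.5, -34.0]]
ridge 245 [410.6 122. ] ctr [-28.6  22.7] box [[-34.8, 30.0], [-23.6, 30.1], [-22.3, 15.1], [-33.7, 15.1]]
ridge 226 [406.9 172.6] ctr [-28.4 -21.1] box [[-34.3, -13.4], [-23.5, -13.4], [-22.1, -29.7], [-33.1, -29.7]]
brass 49 [373.6 125.6] ctr [-60.3  19.5] box [[-65.9, 15.8], [-66.3, 25.0], [-54.1, 25.0], [-53.6, 15.8]]
red 356 [483.8 122.1] ctr [23.7 23. ] box [[18.1, 13.3], [18.0, 33.4], [29.3, 32.2], [29.6, 12.0]]
red 314 [476.4 176.9] ctr [ 23.8 -20.8] box [[18.1, -30.1], [18.0, -10.5], [29.5, -11.8], [29.9, -31.5]]
stripe 760 [335.6 151. ] ctr [-95.2   0.9] box [[-99.5, -35.6], [-98.4, 34.3], [-90.8, 34.1], [-91.3, -35.8]]
```

```bash
python3 - <<'E'
exec(open("meas2.py").read().split("for name")[0])
f=lambda p:(np.array(p,float)+.5)/3.6-.5+np.array([280,65])
def ang(p,q,z):
    L=loc(onz(m,[f(p),f(q)],z)); d=L[0]-L[1]; return L.round(1).tolist(), np.degrees(np.arctan2(-d[0],d[1])).round(2)
print("stripe L",ang((193,150),(178,478),.058)); print("stripe R",ang((225,150),(208,478),.059))
print("edge L",ang((118,152),(110,462),.04)); print("edge R",ang((293,160),(273,470),.045))
print("brass/ridge",ang((430,172),(413,420),.02)); print("ridgeL",ang((447,172),(435,420),.02)); print("ridgeR",ang((498,172),(481,420),.02))
print("posts",ang((657,163),(634,348),.048))
print("plate",ang((530,172),(513,420),.02))
st()
E
```

```text
stripe L ([[-97.4, 34.0], [-99.8, -36.4]], np.float64(-2.0))
stripe R ([[-90.7, 34.0], [-93.1, -36.2]], np.float64(-1.93))
edge L ([[-113.4, 34.2], [-115.7, -36.3]], np.float64(-1.82))
edge R ([[-74.7, 32.4], [-76.8, -37.2]], np.float64(-1.75))
brass/ridge ([[-38.7, 30.5], [-38.8, -29.4]], np.float64(-0.12))
ridgeL ([[-34.6, 30.5], [-33.2, -29.4]], np.float64(1.34))
ridgeR ([[-22.3, 30.6], [-21.4, -29.4]], np.float64(0.81))
posts ([[5.1, 32.1], [4.8, -8.0]], np.float64(-0.46))
plate ([[-14.5, 30.6], [-13.2, -29.3]], np.float64(1.25))
t 5.63 tcp [659.5   89.88 173.61] xyaw 98.45 zax [-1.9e-03 -2.0e-04 -1.0e+00] F [-0.98 -0.4  -2.01] M [-0.004 -0.011  0.003] gap 33.6
```

The capacitor is at jig x ≈ -93 mm. It is skewed about -2.5°, so I'll roll with the block turning about 5° to square it up. Moving the block to its start, with the capacitor under the front part of the plate.

```bash
python3 - <<'E'
from h import *
go([.6083,.046,.093],96)
E
```

```text
shift tool mm [-35.9 -56.9  80.7] rotvec rad [-0.0019 -0.      0.0428]
```

carry_out:
  plan:
    - {"x":-0.003,"y":-0.005,"z":0.006,"ax":0,"ay":0,"az":0.004,"hand":0}
    - {"x":-0.008,"y":-0.013,"z":0.018,"ax":0,"ay":0,"az":0.01,"hand":0}
    - {"x":-0.014,"y":-0.022,"z":0.031,"ax":-0.001,"ay":0,"az":0.017,"hand":0}
    - {"x":-0.02,"y":-0.031,"z":0.044,"ax":-0.001,"ay":0,"az":0.024,"hand":0}
    - {"x":-0.026,"y":-0.041,"z":0.057,"ax":-0.001,"ay":0,"az":0.031,"hand":0}
    - {"x":-0.031,"y":-0.049,"z":0.067,"ax":-0.002,"ay":0,"az":0.037,"hand":0}
    - {"x":-0.034,"y":-0.054,"z":0.075,"ax":-0.002,"ay":0,"az":0.041,"hand":0}
    - {"x":-0.0359,"y":-0.0569,"z":0.079,"ax":-0.002,"ay":0,"az":0.043,"hand":0}
    - {"x":-0.0359,"y":-0.0569,"z":0.0805,"ax":-0.002,"ay":0,"az":0.043,"hand":0}
    - {"x":-0.0359,"y":-0.0569,"z":0.0805,"ax":-0.002,"ay":0,"az":0.043,"hand":0}
    - {"x":-0.0359,"y":-0.0569,"z":0.0805,"ax":-0.002,"ay":0,"az":0.043,"hand":0}
    - {"x":-0.0359,"y":-0.0569,"z":0.0805,"ax":-0.002,"ay":0,"az":0.043,"hand":0}

```text
clock: 6.63
tcp_pos: [0.6091, 0.0461, 0.0939]
orientation: [0.001, 0.669, 0.743, 0.001]
wrist_force: [0.2, 0.5, -0.9]
finger_gap: 0.034
```

```bash
python3 - <<'E'
from h import *
st()
im=viewer.read_camera("scene"); cv2.imwrite("pics/s5.png",cv2.resize(im[180:330,270:450,::-1],None,fx=4,fy=4,interpolation=cv2.INTER_CUBIC))
st(); go([.6083,.046,.083],96)
E
```

```text
t 6.63 tcp [609.15  46.07  93.94] xyaw 95.99 zax [ 0.0015 -0.     -1.    ] F [ 0.2   0.52 -0.92] M [ 0.022 -0.018  0.023] gap 34.0
t 6.68 tcp [609.1   46.13  93.85] xyaw 96.0 zax [ 0.0014 -0.     -1.    ] F [ 1.09  0.69 -1.42] M [0.041 0.014 0.022] gap 34.0
shift tool mm [-0.  -0.8 10.8] rotvec rad [ 0.0014  0.0002 -0.    ]
```

View pics/s5.png

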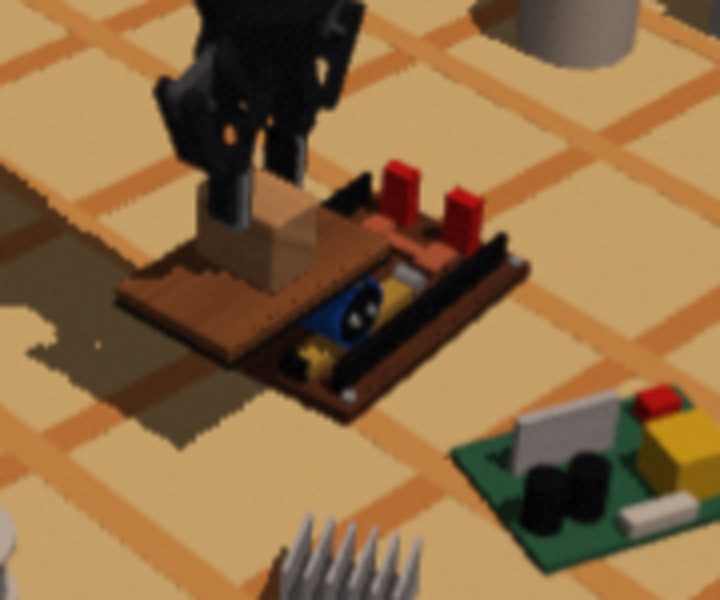

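The scene view shows the block plate over the blue capacitor with a gap still under it. The stop posts and ridge are clear. Starting the slow approach.

carry_out:
  plan:
    - {"x":0,"y":-0.0008,"z":0.0007,"ax":0.0014,"ay":0,"az":0,"hand":0}
    - {"x":0,"y":-0.0008,"z":0.0014,"ax":0.0014,"ay":0,"az":0,"hand":0}
    - {"x":0,"y":-0.0008,"z":0.0021,"ax":0.0014,"ay":0,"az":0,"hand":0}
    - {"x":0,"y":-0.0008,"z":0.0028,"ax":0.0014,"ay":0,"az":0,"hand":0}
    - {"x":0,"y":-0.0008,"z":0.0035,"ax":0.0014,"ay":0,"az":0,"hand":0}
    - {"x":0,"y":-0.0008,"z":0.0042,"ax":0.0014,"ay":0,"az":0,"hand":0}
    - {"x":0,"y":-0.0008,"z":0.0049,"ax":0.0014,"ay":0,"az":0,"hand":0}
    - {"x":0,"y":-0.0008,"z":0.0056,"ax":0.0014,"ay":0,"az":0,"hand":0}
    - {"x":0,"y":-0.0008,"z":0.0063,"ax":0.0014,"ay":0,"az":0,"hand":0}
    - {"x":0,"y":-0.0008,"z":0.007,"ax":0.0014,"ay":0,"az":0,"hand":0}
    - {"x":0,"y":-0.0008,"z":0.0075,"ax":0.0014,"ay":0,"az":0,"hand":0}
    - {"x":0,"y":-0.0008,"z":0.008,"ax":0.0014,"ay":0,"az":0,"hand":0}

```text
clock: 7.68
tcp_pos: [0.6084, 0.0461, 0.0858]
orientation: [0.0, 0.669, 0.743, -0.0]
wrist_force: [0.3, 0.3, -1.6]
finger_gap: 0.0339
```

```bash
python3 - <<'E'
from h import *
st(); go([.6083,.046,.083],96)
E
```

```text
t 7.68 tcp [608.36  46.06  85.84] xyaw 96.0 zax [ 1.e-04 -2.e-04 -1.e+00] F [ 0.33  0.26 -1.61] M [ 0.035  0.038 -0.026] gap 33.9
shift tool mm [-0.1 -0.1  2.8] rotvec rad [ 0.0001  0.0002 -0.    ]
```

carry_out:
  plan:
    - {"x":0,"y":0,"z":0.0004,"ax":0,"ay":0,"az":0,"hand":0}
    - {"x":0,"y":0,"z":0.0008,"ax":0,"ay":0,"az":0,"hand":0}
    - {"x":0,"y":0,"z":0.0012,"ax":0,"ay":0,"az":0,"hand":0}
    - {"x":0,"y":0,"z":0.0016,"ax":0,"ay":0,"az":0,"hand":0}
    - {"x":0,"y":0,"z":0.002,"ax":0,"ay":0,"az":0,"hand":0}

```text
clock: 8.1
tcp_pos: [0.6083, 0.0461, 0.0838]
orientation: [0.0, 0.669, 0.743, -0.0]
wrist_force: [0.3, 1.1, -1.4]
finger_gap: 0.034
```

carry_out:
  plan:
    - {"x":0,"y":0,"z":0.0004,"ax":0,"ay":0,"az":0,"hand":0}
    - {"x":0,"y":0,"z":0.0008,"ax":0,"ay":0,"az":0,"hand":0}

```text
clock: 8.27
tcp_pos: [0.6083, 0.046, 0.0829]
orientation: [0.0, 0.669, 0.743, -0.0]
wrist_force: [-0.3, 0.6, -0.5]
finger_gap: 0.0339
```

carry_out:
  plan:
    - {"x":0,"y":0,"z":0.0003,"ax":0,"ay":0,"az":0,"hand":0}
    - {"x":0,"y":0,"z":0.0006,"ax":0,"ay":0,"az":0,"hand":0}

```text
clock: 8.43
tcp_pos: [0.6085, 0.0461, 0.0828]
orientation: [0.0, 0.669, 0.743, 0.0]
wrist_force: [-0.6, -0.3, 3.1]
finger_gap: 0.0341
```

```bash
python3 - <<'E'
from h import *
st()
E
```

```text
t 8.43 tcp [608.5   46.1   82.84] xyaw 96.0 zax [ 6.e-04  0.e+00 -1.e+00] F [-0.64 -0.29  3.08] M [0.179 0.322 0.036] gap 34.1
```

Contact came at TCP z 82.8, with about 5 N net and a compliance of about 9 N/mm. I'll start rolling with a light press and a small yaw correction.

carry_out:
  plan:
    - {"x":0.0005,"y":0,"z":0.0006,"ax":0,"ay":0,"az":-0.0005,"hand":0}
    - {"x":0.0015,"y":0,"z":0.0006,"ax":0,"ay":0,"az":-0.0015,"hand":0}
    - {"x":0.003,"y":0,"z":0.0006,"ax":0,"ay":0,"az":-0.003,"hand":0}
    - {"x":0.005,"y":-0.0001,"z":0.0006,"ax":0,"ay":0,"az":-0.005,"hand":0}
    - {"x":0.007,"y":-0.0001,"z":0.0006,"ax":0,"ay":0,"az":-0.007,"hand":0}
    - {"x":0.009,"y":-0.0002,"z":0.0006,"ax":0,"ay":0,"az":-0.009,"hand":0}
    - {"x":0.011,"y":-0.0002,"z":0.0006,"ax":0,"ay":0,"az":-0.011,"hand":0}
    - {"x":0.013,"y":-0.0002,"z":0.0006,"ax":0,"ay":0,"az":-0.013,"hand":0}
    - {"x":0.015,"y":-0.0003,"z":0.0006,"ax":0,"ay":0,"az":-0.015,"hand":0}
    - {"x":0.017,"y":-0.0003,"z":0.0006,"ax":0,"ay":0,"az":-0.017,"hand":0}
    - {"x":0.0185,"y":-0.0003,"z":0.0006,"ax":0,"ay":0,"az":-0.019,"hand":0}
    - {"x":0.02,"y":-0.0003,"z":0.0006,"ax":0,"ay":0,"az":-0.02,"hand":0}

```text
clock: 9.43
tcp_pos: [0.607, 0.0663, 0.0828]
orientation: [0.001, 0.662, 0.75, 0.001]
wrist_force: [-0.1, -1.0, 5.2]
finger_gap: 0.0336
```

```bash
python3 - <<'E'
from h import *
st()
im=viewer.read_camera("scene"); cv2.imwrite("pics/s6.png",cv2.resize(im[180:330,270:450,::-1],None,fx=4,fy=4,interpolation=cv2.INTER_CUBIC))
im=viewer.read_camera("top"); cv2.imwrite("pics/t6.png",cv2.resize(im[190:290,220:340,::-1],None,fx=6,fy=6,interpolation=cv2.INTER_CUBIC))
st()
E
```

```text
t 9.43 tcp [606.97  66.28  82.82] xyaw 97.16 zax [ 2.5e-03  1.0e-04 -1.0e+00] F [-0.12 -0.99  5.21] M [ 0.245  0.105 -0.099] gap 33.6
t 9.53 tcp [606.89  66.45  82.74] xyaw 97.17 zax [ 2.3e-03  3.0e-04 -1.0e+00] F [-0.15 -0.39  5.02] M [ 0.318  0.041 -0.071] gap 34.1
```

View pics/s6.png

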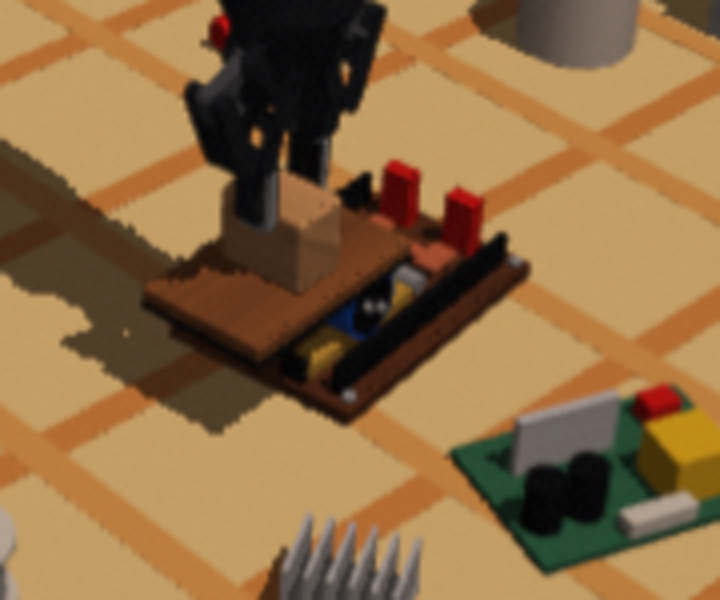

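View pics/t6.png

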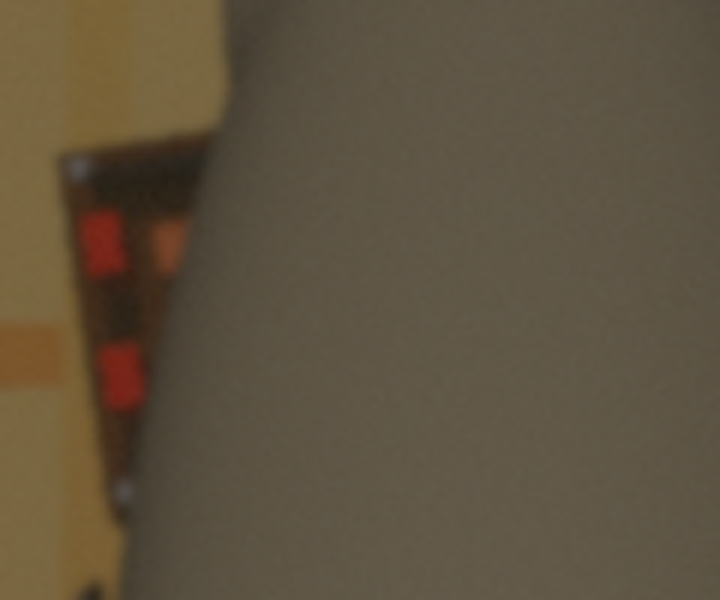

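The scene view shows the capacitor's end face has moved from (360,313) to (374,302), so it is rolling. The top view is blocked by the arm. Continuing.

carry_out:
  plan:
    - {"x":0.001,"y":0,"z":0.0006,"ax":0.001,"ay":0,"az":-0.001,"hand":0}
    - {"x":0.003,"y":0,"z":0.0006,"ax":0.001,"ay":0,"az":-0.003,"hand":0}
    - {"x":0.0055,"y":0,"z":0.0006,"ax":0.001,"ay":0,"az":-0.005,"hand":0}
    - {"x":0.008,"y":0,"z":0.0006,"ax":0.002,"ay":0,"az":-0.008,"hand":0}
    - {"x":0.0105,"y":0,"z":0.0006,"ax":0.002,"ay":0,"az":-0.01,"hand":0}
    - {"x":0.013,"y":0,"z":0.0006,"ax":0.002,"ay":0,"az":-0.013,"hand":0}
    - {"x":0.0155,"y":0,"z":0.0006,"ax":0.002,"ay":0,"az":-0.015,"hand":0}
    - {"x":0.018,"y":0,"z":0.0006,"ax":0.002,"ay":0,"az":-0.018,"hand":0}
    - {"x":0.0205,"y":0,"z":0.0006,"ax":0.002,"ay":0,"az":-0.02,"hand":0}
    - {"x":0.023,"y":0,"z":0.0006,"ax":0.002,"ay":0,"az":-0.023,"hand":0}
    - {"x":0.0255,"y":0,"z":0.0006,"ax":0.002,"ay":0,"az":-0.026,"hand":0}
    - {"x":0.028,"y":0,"z":0.0006,"ax":0.002,"ay":0,"az":-0.028,"hand":0}

```text
clock: 10.53
tcp_pos: [0.6045, 0.0945, 0.0828]
orientation: [0.001, 0.651, 0.759, 0.001]
wrist_force: [0.7, -0.2, 4.6]
finger_gap: 0.0339
```

```bash
python3 - <<'E'
from h import *
st()
E
```

```text
t 10.53 tcp [604.45  94.47  82.84] xyaw 98.78 zax [ 0.0027  0.     -1.    ] F [ 0.72 -0.19  4.57] M [ 0.113  0.039 -0.089] gap 33.9
```

carry_out:
  plan:
    - {"x":0.001,"y":0,"z":0.0006,"ax":0.001,"ay":0,"az":-0.001,"hand":0}
    - {"x":0.0035,"y":-0.0001,"z":0.0006,"ax":0.001,"ay":0,"az":-0.003,"hand":0}
    - {"x":0.006,"y":-0.0003,"z":0.0006,"ax":0.001,"ay":0,"az":-0.005,"hand":0}
    - {"x":0.009,"y":-0.0005,"z":0.0006,"ax":0.002,"ay":0,"az":-0.008,"hand":0}
    - {"x":0.012,"y":-0.0007,"z":0.0006,"ax":0.002,"ay":0,"az":-0.01,"hand":0}
    - {"x":0.015,"y":-0.0009,"z":0.0006,"ax":0.002,"ay":0,"az":-0.013,"hand":0}
    - {"x":0.018,"y":-0.0011,"z":0.0006,"ax":0.002,"ay":0,"az":-0.016,"hand":0}
    - {"x":0.021,"y":-0.0013,"z":0.0006,"ax":0.002,"ay":0,"az":-0.019,"hand":0}
    - {"x":0.024,"y":-0.0015,"z":0.0006,"ax":0.002,"ay":0,"az":-0.022,"hand":0}
    - {"x":0.027,"y":-0.0017,"z":0.0006,"ax":0.002,"ay":0,"az":-0.025,"hand":0}
    - {"x":0.0295,"y":-0.0018,"z":0.0006,"ax":0.002,"ay":0,"az":-0.027,"hand":0}
    - {"x":0.031,"y":-0.0019,"z":0.0006,"ax":0.002,"ay":0,"az":-0.028,"hand":0}

```text
clock: 11.53
tcp_pos: [0.5998, 0.1253, 0.0831]
orientation: [0.002, 0.64, 0.768, 0.002]
wrist_force: [3.5, 1.3, 5.8]
finger_gap: 0.0338
```

```bash
python3 - <<'E'
from h import *
st()
im=viewer.read_camera("scene"); cv2.imwrite("pics/s7.png",cv2.resize(im[180:330,270:450,::-1],None,fx=4,fy=4,interpolation=cv2.INTER_CUBIC))
im=viewer.read_camera("wrist"); cv2.imwrite("pics/w7.png",im[:,:,::-1])
st()
E
```

```text
t 11.53 tcp [599.76 125.34  83.11] xyaw 100.41 zax [ 0.0047  0.     -1.    ] F [3.49 1.34 5.8 ] M [ 0.212 -0.927 -0.076] gap 33.8
t 11.63 tcp [599.77 125.47  83.11] xyaw 100.42 zax [ 4.7e-03  2.0e-04 -1.0e+00] F [3.46 0.48 5.07] M [ 0.23  -0.87  -0.028] gap 34.0
```

View pics/s7.png

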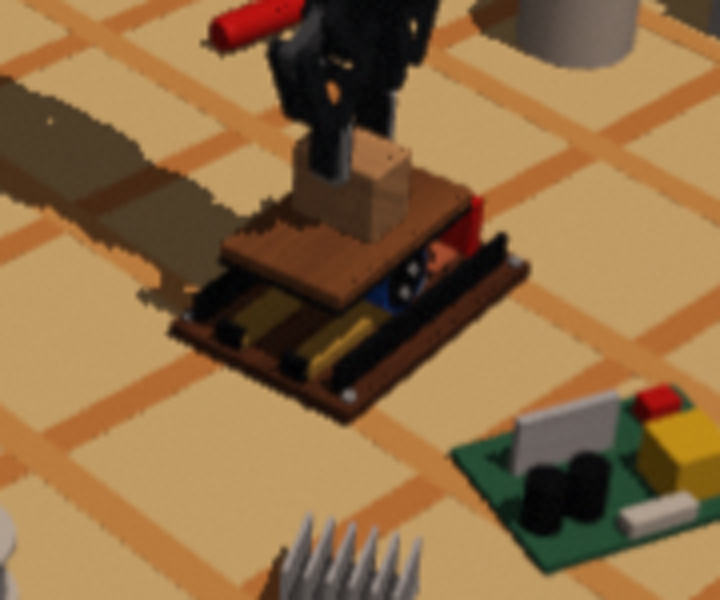

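View pics/w7.png

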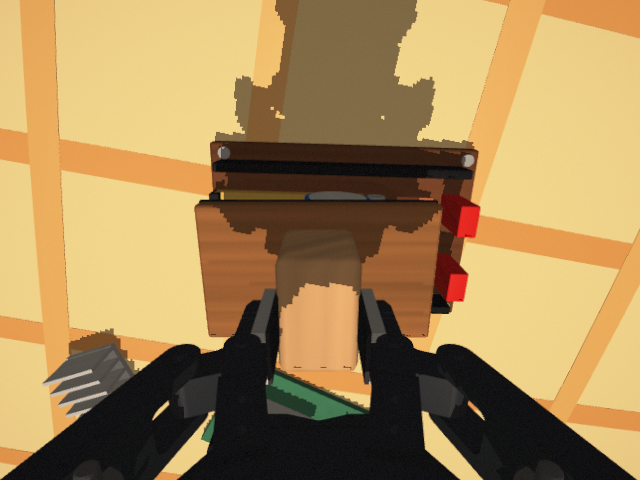

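```bash
python3 - <<'E'
from h import *
m=viewer.camera_model("scene")
seat=np.array([.5871,.1879]); yaw=np.radians(98.5); ax=np.array([np.cos(yaw),np.sin(yaw)]); ay=np.array([-ax[1],ax[0]])
loc=lambda P: np.c_[(P[:,:2]-seat)@ax,(P[:,:2]-seat)@ay]*1e3
f=lambda p:(np.array(p,float)+.5)/4-.5+np.array([270,180])
for p in [(360,313),(374,302),(408,275)]: print(loc(onz(m,[f(p)],.04)))
print(loc(np.array([[.6085,.0461],[.5998,.1253]])))
im=viewer.read_camera("scene"); cv2.imwrite("pics/s7z.png",cv2.resize(im[225:270,335:400,::-1],None,fx=12,fy=12,interpolation=cv2.INTER_CUBIC))
E
```

```text
[[-95.54338381 -38.20905341]]
[[-82.5880344  -38.11192382]]
[[-50.19710315 -37.7213348 ]]
[[-143.40557082   -0.20556498]
 [ -63.78957257   -3.30763233]]
```

View pics/s7z.png

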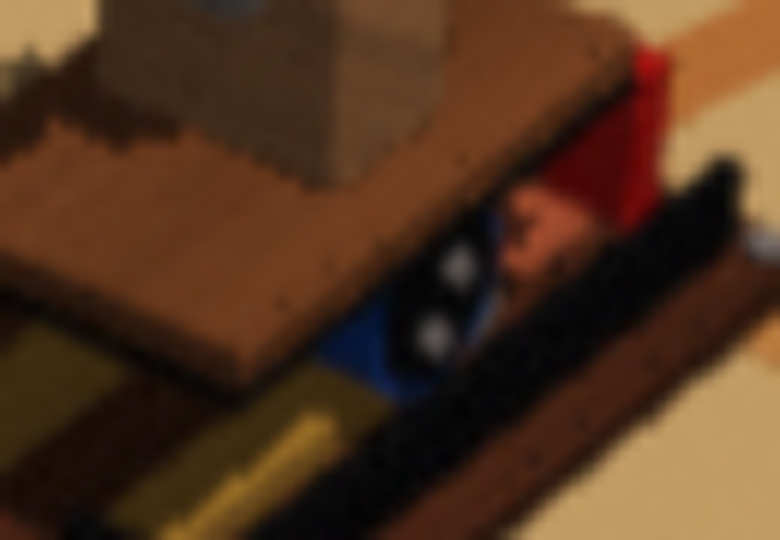

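The close-up shows the end face at jig y ≈ -38, so the capacitor is clear of the cheek. The tool is carrying some lateral drag of about 3.5 N, and each new call relaxes that. Now I'll creep towards the ridge.

carry_out:
  plan:
    - {"x":0.001,"y":0.0003,"z":0.0006,"ax":0.001,"ay":0,"az":0,"hand":0}
    - {"x":0.0025,"y":0.0004,"z":0.0006,"ax":0.002,"ay":0,"az":0,"hand":0}
    - {"x":0.0045,"y":0.0005,"z":0.0006,"ax":0.003,"ay":0,"az":0,"hand":0}
    - {"x":0.0065,"y":0.0006,"z":0.0006,"ax":0.003,"ay":0,"az":0,"hand":0}
    - {"x":0.0085,"y":0.0007,"z":0.0006,"ax":0.003,"ay":0,"az":0,"hand":0}
    - {"x":0.01,"y":0.0008,"z":0.0006,"ax":0.003,"ay":0,"az":0,"hand":0}

```text
clock: 12.18
tcp_pos: [0.5991, 0.1356, 0.0829]
orientation: [0.001, 0.64, 0.768, 0.001]
wrist_force: [1.2, 0.2, 6.1]
finger_gap: 0.0339
```

```bash
cat >> h.py <<'E'
SEAT=np.array([.5871,.1879]); _y=np.radians(98.5); AX=np.array([np.cos(_y),np.sin(_y)]); AY=np.array([-AX[1],AX[0]])
def sj():
    s=st(); p=s['tcp_pos'][:2]-SEAT; F=s['wrist_force'][:2]
    print("   jig x %.1f y %.1f  Fx_jig %.1f Fy_jig %.1f  net press %.1f"%(p@AX*1e3,p@AY*1e3,F@AX,F@AY,s['wrist_force'][2]+1.8))
E
python3 -c "
from h import *
sj()"
```

```text
t 12.18 tcp [599.1  135.6   82.86] xyaw 100.43 zax [ 2.6e-03 -5.0e-04 -1.0e+00] F [1.23 0.21 6.11] M [ 0.03  -0.219  0.013] gap 33.9
   jig x -53.5 y -4.1  Fx_jig 0.0 Fy_jig -1.2  net press 7.9
```

carry_out:
  plan:
    - {"x":0.0008,"y":0.0001,"z":0.0006,"ax":0.001,"ay":0,"az":0,"hand":0}
    - {"x":0.0018,"y":0.0001,"z":0.0006,"ax":0.001,"ay":0,"az":0,"hand":0}
    - {"x":0.003,"y":0.0001,"z":0.0006,"ax":0.001,"ay":0,"az":0,"hand":0}
    - {"x":0.004,"y":0.0001,"z":0.0006,"ax":0.001,"ay":0,"az":0,"hand":0}

```text
clock: 12.52
tcp_pos: [0.5986, 0.1397, 0.0828]
orientation: [0.001, 0.64, 0.769, 0.0]
wrist_force: [-0.2, 0.0, 8.1]
finger_gap: 0.0335
```

carry_out:
  plan:
    - {"x":0.0008,"y":0.0001,"z":0.0006,"ax":0.001,"ay":0,"az":0,"hand":0}
    - {"x":0.0018,"y":0.0001,"z":0.0006,"ax":0.001,"ay":0,"az":0,"hand":0}
    - {"x":0.003,"y":0.0001,"z":0.0006,"ax":0.001,"ay":0,"az":0,"hand":0}

```text
clock: 12.77
tcp_pos: [0.5982, 0.1427, 0.0828]
orientation: [0.001, 0.64, 0.769, -0.0]
wrist_force: [-0.2, -0.1, 7.9]
finger_gap: 0.0339
```

carry_out:
  plan:
    - {"x":0.0008,"y":0.0001,"z":0.0007,"ax":0,"ay":0,"az":0,"hand":0}
    - {"x":0.0018,"y":0.0001,"z":0.0007,"ax":0,"ay":0,"az":0,"hand":0}
    - {"x":0.003,"y":0.0001,"z":0.0007,"ax":0,"ay":0,"az":0,"hand":0}

```text
clock: 13.02
tcp_pos: [0.5978, 0.1458, 0.0828]
orientation: [0.001, 0.64, 0.769, 0.0]
wrist_force: [-0.6, -0.4, 8.5]
finger_gap: 0.0343
```

```bash
python3 -c "
from h import *
sj()"
```

```text
t 13.02 tcp [597.81 145.75  82.84] xyaw 100.45 zax [ 0.0022 -0.0018 -1.    ] F [-0.56 -0.42  8.54] M [-0.084  0.011 -0.024] gap 34.3
   jig x -43.3 y -4.4  Fx_jig -0.3 Fy_jig 0.6  net press 10.3
```

carry_out:
  plan:
    - {"x":0.0008,"y":0.0001,"z":0.0005,"ax":0,"ay":0,"az":0,"hand":0}
    - {"x":0.002,"y":0.0001,"z":0.0005,"ax":0,"ay":0,"az":0,"hand":0}

```text
clock: 13.18
tcp_pos: [0.5975, 0.1478, 0.0828]
orientation: [0.002, 0.64, 0.769, -0.0]
wrist_force: [-0.1, -0.3, 7.9]
finger_gap: 0.0339
```

carry_out:
  plan:
    - {"x":0.0008,"y":0.0001,"z":0.0005,"ax":0,"ay":0,"az":0,"hand":0}
    - {"x":0.002,"y":0.0001,"z":0.0005,"ax":0,"ay":0,"az":0,"hand":0}

```text
clock: 13.35
tcp_pos: [0.5972, 0.1498, 0.0828]
orientation: [0.002, 0.64, 0.769, -0.0]
wrist_force: [0.7, 0.4, 6.9]
finger_gap: 0.0338
```

carry_out:
  plan:
    - {"x":0.0008,"y":0.0001,"z":0.0005,"ax":0,"ay":0,"az":0,"hand":0}
    - {"x":0.002,"y":0.0001,"z":0.0005,"ax":0,"ay":0,"az":0,"hand":0}

```text
clock: 13.52
tcp_pos: [0.5969, 0.1518, 0.0828]
orientation: [0.002, 0.64, 0.769, -0.0]
wrist_force: [1.2, -1.4, 8.3]
finger_gap: 0.0339
```

```bash
python3 -c "
from h import *
sj()"
```

```text
t 13.52 tcp [596.89 151.81  82.79] xyaw 100.48 zax [ 0.003  -0.0032 -1.    ] F [ 1.18 -1.36  8.32] M [-0.106  0.024 -0.008] gap 33.9
   jig x -37.1 y -4.4  Fx_jig -1.5 Fy_jig -1.0  net press 10.1
```

carry_out:
  plan:
    - {"x":0.0008,"y":0.0001,"z":0.0004,"ax":0.001,"ay":0.002,"az":0,"hand":0}
    - {"x":0.002,"y":0.0001,"z":0.0004,"ax":0.002,"ay":0.0035,"az":0,"hand":0}

```text
clock: 13.68
tcp_pos: [0.5967, 0.1536, 0.0828]
orientation: [0.001, 0.64, 0.769, -0.0]
wrist_force: [0.7, -2.8, 6.6]
finger_gap: 0.034
```

carry_out:
  plan:
    - {"x":0.0008,"y":0.0001,"z":0.0004,"ax":0.001,"ay":0.001,"az":0,"hand":0}
    - {"x":0.002,"y":0.0001,"z":0.0004,"ax":0.001,"ay":0.001,"az":0,"hand":0}

```text
clock: 13.85
tcp_pos: [0.5967, 0.1545, 0.083]
orientation: [0.001, 0.64, 0.769, -0.001]
wrist_force: [0.2, -3.8, 9.2]
finger_gap: 0.0342
```

```bash
python3 -c "
from h import *
sj()"
```

```text
t 13.85 tcp [596.73 154.53  82.97] xyaw 100.46 zax [ 4.0e-04 -2.9e-03 -1.0e+00] F [ 0.23 -3.75  9.23] M [-0.98  -0.101  0.035] gap 34.2
   jig x -34.4 y -4.6  Fx_jig -3.7 Fy_jig 0.3  net press 11.0
```

The ridge is met at capacitor x ≈ -40, so it stands about 4 mm high. Geometry gives the block a rise slope of tan(φ/2) ≈ 0.29 at first, easing to 0 at the crest. I'll follow it in short steps with feed-forward.

carry_out:
  plan:
    - {"x":0.0012,"y":0.0001,"z":0.0002,"ax":0,"ay":0.001,"az":0,"hand":0}
    - {"x":0.0023,"y":0.0001,"z":-0.0001,"ax":0,"ay":0.002,"az":0,"hand":0}
    - {"x":0.0034,"y":0.0001,"z":-0.0004,"ax":0,"ay":0.002,"az":0,"hand":0}

```text
clock: 14.1
tcp_pos: [0.5963, 0.157, 0.0837]
orientation: [0.001, 0.64, 0.769, -0.001]
wrist_force: [1.0, -2.4, 6.7]
finger_gap: 0.034
```

```bash
python3 -c "
from h import *
sj()"
```

```text
t 14.1 tcp [596.27 157.02  83.69] xyaw 100.44 zax [ 3.0e-04 -3.2e-03 -1.0e+00] F [ 1.04 -2.39  6.68] M [-0.698 -0.144  0.076] gap 34.0
   jig x -31.9 y -4.5  Fx_jig -2.5 Fy_jig -0.7  net press 8.5
```

carry_out:
  plan:
    - {"x":0.0012,"y":0.0001,"z":0.0002,"ax":0,"ay":0.001,"az":0,"hand":0}
    - {"x":0.0023,"y":0.0002,"z":-0.0001,"ax":0,"ay":0.002,"az":0,"hand":0}
    - {"x":0.0034,"y":0.0002,"z":-0.0004,"ax":0,"ay":0.002,"az":0,"hand":0}
    - {"x":0.0045,"y":0.0002,"z":-0.0007,"ax":0,"ay":0.003,"az":0,"hand":0}

```text
clock: 14.43
tcp_pos: [0.5957, 0.1608, 0.0846]
orientation: [0.001, 0.64, 0.768, -0.001]
wrist_force: [0.4, -1.7, 6.0]
finger_gap: 0.0339
```

```bash
python3 -c "
from h import *
sj()"
```

```text
t 14.43 tcp [595.67 160.79  84.59] xyaw 100.43 zax [-1.e-04 -2.e-03 -1.e+00] F [ 0.45 -1.66  6.01] M [-0.537 -0.206  0.032] gap 33.9
   jig x -28.1 y -4.5  Fx_jig -1.7 Fy_jig -0.2  net press 7.8
```

carry_out:
  plan:
    - {"x":0.0012,"y":0.0001,"z":0.0002,"ax":0,"ay":0.001,"az":0,"hand":0}
    - {"x":0.0023,"y":0.0002,"z":0.0,"ax":0,"ay":0.001,"az":0,"hand":0}
    - {"x":0.0034,"y":0.0002,"z":-0.0002,"ax":0,"ay":0.002,"az":0,"hand":0}
    - {"x":0.0045,"y":0.0002,"z":-0.0004,"ax":0,"ay":0.002,"az":0,"hand":0}
    - {"x":0.0056,"y":0.0003,"z":-0.0006,"ax":0,"ay":0.002,"az":0,"hand":0}

```text
clock: 14.85
tcp_pos: [0.5949, 0.1658, 0.0855]
orientation: [0.0, 0.64, 0.768, -0.001]
wrist_force: [1.3, -0.9, 6.2]
finger_gap: 0.0334
```

```bash
python3 -c "
from h import *
sj()"
```

```text
t 14.85 tcp [594.91 165.78  85.48] xyaw 100.42 zax [-3.0e-04 -1.7e-03 -1.0e+00] F [ 1.33 -0.95  6.22] M [-0.457 -0.058 -0.007] gap 33.4
   jig x -23.0 y -4.5  Fx_jig -1.1 Fy_jig -1.2  net press 8.0
```

carry_out:
  plan:
    - {"x":0.0012,"y":0.0001,"z":0.0003,"ax":0,"ay":0.001,"az":0,"hand":0}
    - {"x":0.0024,"y":0.0002,"z":0.0001,"ax":0,"ay":0.001,"az":0,"hand":0}
    - {"x":0.0036,"y":0.0002,"z":0.0,"ax":0,"ay":0.002,"az":0,"hand":0}
    - {"x":0.0048,"y":0.0002,"z":-0.0002,"ax":0,"ay":0.002,"az":0,"hand":0}
    - {"x":0.006,"y":0.0003,"z":-0.0003,"ax":0,"ay":0.002,"az":0,"hand":0}

```text
clock: 15.27
tcp_pos: [0.5941, 0.1713, 0.0862]
orientation: [0.0, 0.64, 0.768, -0.001]
wrist_force: [0.3, -0.6, 7.2]
finger_gap: 0.034
```

```bash
python3 -c "
from h import *
sj()"
```

```text
t 15.27 tcp [594.1  171.34  86.16] xyaw 100.42 zax [-4.0e-04 -1.1e-03 -1.0e+00] F [ 0.3  -0.64  7.21] M [-0.449 -0.066  0.013] gap 34.0
   jig x -17.4 y -4.5  Fx_jig -0.7 Fy_jig -0.2  net press 9.0
```

carry_out:
  plan:
    - {"x":0.0012,"y":0.0001,"z":0.0003,"ax":0,"ay":0.001,"az":0,"hand":0}
    - {"x":0.0024,"y":0.0002,"z":0.0002,"ax":0,"ay":0.001,"az":0,"hand":0}
    - {"x":0.0036,"y":0.0002,"z":0.0001,"ax":0,"ay":0.001,"az":0,"hand":0}
    - {"x":0.0048,"y":0.0002,"z":0.0,"ax":0,"ay":0.001,"az":0,"hand":0}

```text
clock: 15.6
tcp_pos: [0.5934, 0.1759, 0.0865]
orientation: [0.0, 0.64, 0.768, -0.001]
wrist_force: [-0.2, -0.8, 6.5]
finger_gap: 0.034
```

```bash
python3 -c "
from h import *
sj()"
```

```text
t 15.6 tcp [593.39 175.86  86.51] xyaw 100.42 zax [-4.0e-04 -1.1e-03 -1.0e+00] F [-0.2  -0.76  6.47] M [-0.26  -0.081  0.033] gap 34.0
   jig x -12.8 y -4.4  Fx_jig -0.7 Fy_jig 0.3  net press 8.3
```

carry_out:
  plan:
    - {"x":0.0012,"y":0.0001,"z":0.0003,"ax":0,"ay":0.001,"az":0,"hand":0}
    - {"x":0.0024,"y":0.0002,"z":0.0002,"ax":0,"ay":0.001,"az":0,"hand":0}
    - {"x":0.0036,"y":0.0002,"z":0.0002,"ax":0,"ay":0.001,"az":0,"hand":0}
    - {"x":0.0048,"y":0.0002,"z":0.0002,"ax":0,"ay":0.001,"az":0,"hand":0}
    - {"x":0.006,"y":0.0002,"z":0.0002,"ax":0,"ay":0.001,"az":0,"hand":0}

```text
clock: 16.02
tcp_pos: [0.5924, 0.1818, 0.0866]
orientation: [0.0, 0.64, 0.768, -0.0]
wrist_force: [-0.5, -0.4, 7.1]
finger_gap: 0.0341
```

```bash
python3 -c "
from h import *
sj()"
```

```text
t 16.02 tcp [592.43 181.77  86.61] xyaw 100.43 zax [-4.e-04 -8.e-04 -1.e+00] F [-0.46 -0.43  7.08] M [-0.172 -0.163 -0.039] gap 34.1
   jig x -6.9 y -4.4  Fx_jig -0.4 Fy_jig 0.5  net press 8.9
```

carry_out:
  plan:
    - {"x":0.0012,"y":0.0001,"z":0.0003,"ax":0,"ay":0.001,"az":0,"hand":0}
    - {"x":0.0024,"y":0.0002,"z":0.0003,"ax":0,"ay":0.001,"az":0,"hand":0}
    - {"x":0.0036,"y":0.0002,"z":0.0003,"ax":0,"ay":0.001,"az":0,"hand":0}
    - {"x":0.0048,"y":0.0002,"z":0.0004,"ax":0,"ay":0.001,"az":0,"hand":0}
    - {"x":0.006,"y":0.0002,"z":0.0004,"ax":0,"ay":0.001,"az":0,"hand":0}

```text
clock: 16.43
tcp_pos: [0.5914, 0.1878, 0.0865]
orientation: [-0.0, 0.64, 0.769, -0.0]
wrist_force: [0.5, 0.2, 4.8]
finger_gap: 0.0338
```

```bash
python3 -c "
from h import *
sj()"
```

```text
t 16.43 tcp [591.43 187.84  86.46] xyaw 100.45 zax [-4.e-04 -2.e-04 -1.e+00] F [0.47 0.15 4.79] M [-0.006 -0.175  0.014] gap 33.8
   jig x -0.7 y -4.3  Fx_jig 0.1 Fy_jig -0.5  net press 6.6
```

carry_out:
  plan:
    - {"x":0.0012,"y":0.0001,"z":0.0003,"ax":0,"ay":0,"az":0,"hand":0}
    - {"x":0.0024,"y":0.0002,"z":0.0004,"ax":0,"ay":0,"az":0,"hand":0}
    - {"x":0.0036,"y":0.0002,"z":0.0005,"ax":0,"ay":0,"az":0,"hand":0}
    - {"x":0.0048,"y":0.0002,"z":0.0006,"ax":0,"ay":0,"az":0,"hand":0}
    - {"x":0.006,"y":0.0002,"z":0.0008,"ax":0,"ay":0,"az":0,"hand":0}

```text
clock: 16.85
tcp_pos: [0.5904, 0.1941, 0.0858]
orientation: [-0.0, 0.64, 0.769, -0.0]
wrist_force: [1.1, 0.4, 6.0]
finger_gap: 0.0342
```

```bash
python3 -c "
from h import *
sj()"
```

```text
t 16.85 tcp [590.43 194.12  85.79] xyaw 100.48 zax [-4.e-04 -2.e-04 -1.e+00] F [1.08 0.4  5.97] M [ 0.086 -0.188 -0.01 ] gap 34.2
   jig x 5.7 y -4.2  Fx_jig 0.2 Fy_jig -1.1  net press 7.8
```

carry_out:
  plan:
    - {"x":0.0012,"y":0.0001,"z":0.0004,"ax":0,"ay":0,"az":0,"hand":0}
    - {"x":0.0024,"y":0.0002,"z":0.0005,"ax":0,"ay":0,"az":0,"hand":0}
    - {"x":0.0036,"y":0.0002,"z":0.0007,"ax":0,"ay":0,"az":0,"hand":0}
    - {"x":0.0048,"y":0.0002,"z":0.0009,"ax":0,"ay":0,"az":0,"hand":0}
    - {"x":0.006,"y":0.0002,"z":0.0011,"ax":0,"ay":0,"az":0,"hand":0}

```text
clock: 17.27
tcp_pos: [0.5894, 0.2006, 0.0848]
orientation: [-0.0, 0.639, 0.769, -0.0]
wrist_force: [0.9, 1.3, 5.1]
finger_gap: 0.0339
```

```bash
python3 -c "
from h import *
sj()"
```

```text
t 17.27 tcp [589.38 200.59  84.77] xyaw 100.51 zax [-5.e-04  1.e-04 -1.e+00] F [0.89 1.25 5.05] M [ 0.11  -0.245 -0.021] gap 33.9
   jig x 12.2 y -4.1  Fx_jig 1.1 Fy_jig -1.1  net press 6.9
```

carry_out:
  plan:
    - {"x":0.0012,"y":0.0003,"z":0.0004,"ax":0,"ay":0,"az":0,"hand":0}
    - {"x":0.0024,"y":0.0004,"z":0.0006,"ax":0,"ay":0,"az":0,"hand":0}
    - {"x":0.0036,"y":0.0004,"z":0.0009,"ax":0,"ay":0,"az":0,"hand":0}
    - {"x":0.0048,"y":0.0004,"z":0.0011,"ax":0,"ay":0,"az":0,"hand":0}
    - {"x":0.006,"y":0.0004,"z":0.0014,"ax":0,"ay":0,"az":0,"hand":0}

```text
clock: 17.68
tcp_pos: [0.5884, 0.2071, 0.0832]
orientation: [-0.0, 0.639, 0.769, -0.0]
wrist_force: [1.2, 2.0, 5.0]
finger_gap: 0.0338
```

```bash
python3 -c "
from h import *
sj()"
```

```text
t 17.68 tcp [588.36 207.06  83.21] xyaw 100.54 zax [-1.e-03  4.e-04 -1.e+00] F [1.16 1.96 4.96] M [ 0.275 -0.157  0.034] gap 33.8
   jig x 18.8 y -4.1  Fx_jig 1.8 Fy_jig -1.4  net press 6.8
```

carry_out:
  plan:
    - {"x":0.0012,"y":0.0002,"z":0.0004,"ax":0,"ay":0,"az":0,"hand":0}
    - {"x":0.0024,"y":0.0003,"z":0.0007,"ax":0,"ay":0,"az":0,"hand":0}
    - {"x":0.0036,"y":0.0004,"z":0.0009,"ax":0,"ay":0,"az":0,"hand":0}
    - {"x":0.0048,"y":0.0004,"z":0.0012,"ax":0,"ay":0,"az":0,"hand":0}

```text
clock: 18.02
tcp_pos: [0.5878, 0.2119, 0.0819]
orientation: [-0.001, 0.639, 0.769, -0.0]
wrist_force: [-0.1, 1.7, 3.4]
finger_gap: 0.0339
```

```bash
python3 -c "
from h import *
sj()"
```

```text
t 18.02 tcp [587.76 211.88  81.85] xyaw 100.54 zax [-1.2e-03  2.0e-04 -1.0e+00] F [-0.11  1.7   3.41] M [ 0.164 -0.134  0.032] gap 33.9
   jig x 23.6 y -4.2  Fx_jig 1.7 Fy_jig -0.1  net press 5.2
```

carry_out:
  plan:
    - {"x":0.0012,"y":0.0001,"z":0.0003,"ax":0,"ay":0,"az":0,"hand":0}
    - {"x":0.0024,"y":0.0002,"z":0.0006,"ax":0,"ay":0,"az":0,"hand":0}
    - {"x":0.0036,"y":0.0002,"z":0.0009,"ax":0,"ay":0,"az":0,"hand":0}
    - {"x":0.0048,"y":0.0002,"z":0.0012,"ax":0,"ay":0,"az":0,"hand":0}

```text
clock: 18.35
tcp_pos: [0.587, 0.2164, 0.0802]
orientation: [-0.0, 0.639, 0.769, -0.001]
wrist_force: [0.7, -0.4, 1.4]
finger_gap: 0.0339
```

```bash
python3 -c "
from h import *
sj()"
```

```text
t 18.35 tcp [586.98 216.41  80.19] xyaw 100.53 zax [-1.6e-03 -5.0e-04 -1.0e+00] F [ 0.75 -0.4   1.45] M [-0.071 -0.426  0.044] gap 33.9
   jig x 28.2 y -4.1  Fx_jig -0.5 Fy_jig -0.7  net press 3.2
```

Off the ridge and onto the sprung plate, which is now partly down. Rolling on lightly to the stop.

carry_out:
  plan:
    - {"x":0.001,"y":0.0001,"z":0.0003,"ax":0,"ay":0,"az":0,"hand":0}
    - {"x":0.002,"y":0.0002,"z":0.0005,"ax":-0.001,"ay":0,"az":0,"hand":0}
    - {"x":0.0035,"y":0.0002,"z":0.0005,"ax":-0.001,"ay":0,"az":0,"hand":0}
    - {"x":0.005,"y":0.0002,"z":0.0005,"ax":-0.001,"ay":0,"az":0,"hand":0}
    - {"x":0.0065,"y":0.0002,"z":0.0005,"ax":-0.001,"ay":0,"az":0,"hand":0}
    - {"x":0.008,"y":0.0003,"z":0.0005,"ax":-0.001,"ay":0,"az":0,"hand":0}

```text
clock: 18.85
tcp_pos: [0.5858, 0.2244, 0.0797]
orientation: [-0.0, 0.639, 0.769, -0.0]
wrist_force: [1.4, 0.0, 0.7]
finger_gap: 0.0338
```

```bash
python3 -c "
from h import *
sj()
im=viewer.read_camera('scene'); cv2.imwrite('pics/s8.png',cv2.resize(im[215:275,325:405,::-1],None,fx=9,fy=9,interpolation=cv2.INTER_CUBIC))
sj()"
```

```text
t 18.85 tcp [585.84 224.42  79.66] xyaw 100.53 zax [-6.e-04 -4.e-04 -1.e+00] F [1.41 0.   0.66] M [-0.114 -0.4    0.069] gap 33.8
   jig x 36.3 y -4.1  Fx_jig -0.2 Fy_jig -1.4  net press 2.5
t 18.9 tcp [585.76 224.73  79.68] xyaw 100.55 zax [-6.e-04 -2.e-04 -1.e+00] F [1.69 0.95 2.24] M [-0.032 -0.336 -0.042] gap 33.8
   jig x 36.6 y -4.1  Fx_jig 0.7 Fy_jig -1.8  net press 4.0
```

View pics/s8.png

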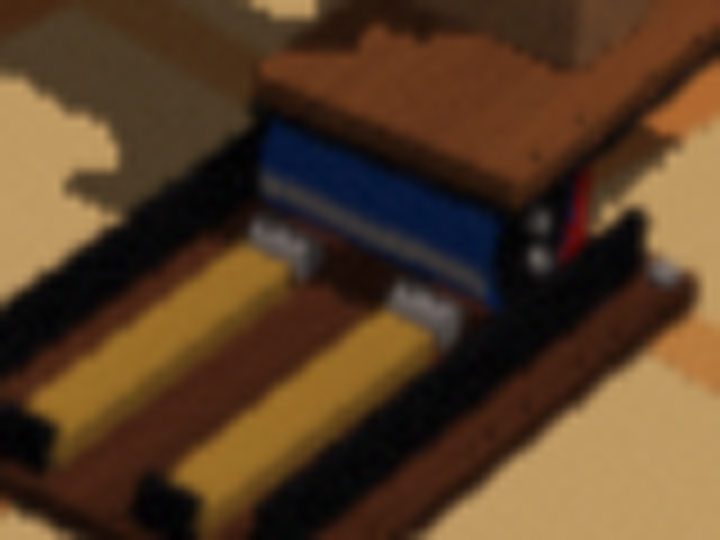

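The close-up shows the capacitor beyond the grey ridge pieces and near the red posts. Continuing until the stop is felt.

carry_out:
  plan:
    - {"x":0.001,"y":0.0002,"z":0.0003,"ax":0,"ay":0,"az":0,"hand":0}
    - {"x":0.002,"y":0.0003,"z":0.0003,"ax":0,"ay":0,"az":0,"hand":0}
    - {"x":0.003,"y":0.0003,"z":0.0003,"ax":0,"ay":0,"az":0,"hand":0}
    - {"x":0.004,"y":0.0004,"z":0.0003,"ax":0,"ay":0,"az":0,"hand":0}

```text
clock: 19.23
tcp_pos: [0.5853, 0.2288, 0.0794]
orientation: [-0.0, 0.639, 0.769, -0.0]
wrist_force: [1.2, 0.2, 2.0]
finger_gap: 0.0337
```

```bash
python3 -c "
from h import *
sj()
m=viewer.camera_model('scene'); P=onz(m,[((540+.5)/9-.5+325,(240+.5)/9-.5+215)],.037)[:,:2]-SEAT; print(P@AX,P@AY)"
```

```text
t 19.23 tcp [585.31 228.79  79.38] xyaw 100.54 zax [-8.e-04 -3.e-04 -1.e+00] F [1.18 0.16 1.95] M [-0.162 -0.257  0.077] gap 33.7
   jig x 40.7 y -4.3  Fx_jig -0.0 Fy_jig -1.2  net press 3.8
[-0.00526183] [-0.0418017]
```

carry_out:
  plan:
    - {"x":0.001,"y":0.0002,"z":0.0003,"ax":0,"ay":0,"az":0,"hand":0}
    - {"x":0.002,"y":0.0003,"z":0.0003,"ax":0,"ay":0,"az":0,"hand":0}
    - {"x":0.003,"y":0.0003,"z":0.0003,"ax":0,"ay":0,"az":0,"hand":0}
    - {"x":0.004,"y":0.0004,"z":0.0003,"ax":0,"ay":0,"az":0,"hand":0}

```text
clock: 19.57
tcp_pos: [0.5848, 0.2329, 0.079]
orientation: [-0.0, 0.639, 0.769, -0.0]
wrist_force: [0.4, -0.7, 1.9]
finger_gap: 0.0342
```

```bash
python3 -c "
from h import *
sj()
"
```

```text
t 19.57 tcp [584.79 232.86  79.05] xyaw 100.55 zax [-1.1e-03 -4.0e-04 -1.0e+00] F [ 0.4  -0.71  1.91] M [-0.206 -0.167 -0.001] gap 34.2
   jig x 44.8 y -4.4  Fx_jig -0.8 Fy_jig -0.3  net press 3.7
```

carry_out:
  plan:
    - {"x":0.001,"y":0.0001,"z":0.0001,"ax":0,"ay":0,"az":0,"hand":0}
    - {"x":0.002,"y":0.0002,"z":0.0001,"ax":0,"ay":0,"az":0,"hand":0}
    - {"x":0.003,"y":0.0002,"z":0.0001,"ax":0,"ay":0,"az":0,"hand":0}
    - {"x":0.004,"y":0.0002,"z":0.0001,"ax":0,"ay":0,"az":0,"hand":0}

```text
clock: 19.9
tcp_pos: [0.5844, 0.2361, 0.0791]
orientation: [0.0, 0.639, 0.769, -0.001]
wrist_force: [0.4, -4.6, 3.5]
finger_gap: 0.0342
```

```bash
python3 -c "
from h import *
sj()
im=viewer.read_camera('scene'); cv2.imwrite('pics/s9.png',cv2.resize(im[215:275,325:405,::-1],None,fx=9,fy=9,interpolation=cv2.INTER_CUBIC))
sj()
"
```

```text
t 19.9 tcp [584.38 236.11  79.07] xyaw 100.51 zax [-8.0e-04 -1.8e-03 -1.0e+00] F [ 0.36 -4.64  3.49] M [-1.218 -0.205  0.015] gap 34.2
   jig x 48.1 y -4.4  Fx_jig -4.6 Fy_jig 0.3  net press 5.3
t 19.95 tcp [584.31 236.38  79.07] xyaw 100.52 zax [-9.0e-04 -1.4e-03 -1.0e+00] F [ 0.5  -4.03  3.61] M [-1.27  -0.185  0.045] gap 33.7
   jig x 48.4 y -4.4  Fx_jig -4.1 Fy_jig 0.1  net press 5.4
```

View pics/s9.png

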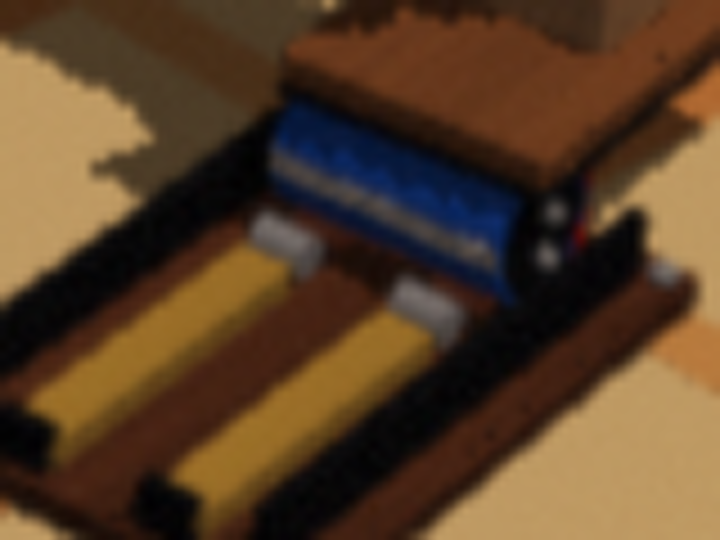

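The stop is felt: 4.6 N back along the jig at block x 48, where I expected it. In the picture the capacitor lies evenly against the posts, past the ridge. Now pressing gently.

carry_out:
  plan:
    - {"x":0.0003,"y":0,"z":0.0002,"ax":0,"ay":0,"az":0,"hand":0}
    - {"x":0.0003,"y":0,"z":0.0003,"ax":0,"ay":0,"az":0,"hand":0}
    - {"x":0.0003,"y":0,"z":0.0004,"ax":0,"ay":0,"az":0,"hand":0}
    - {"x":0.0003,"y":0,"z":0.0005,"ax":0,"ay":0,"az":0,"hand":0}
    - {"x":0.0003,"y":0,"z":0.0006,"ax":0,"ay":0,"az":0,"hand":0}
    - {"x":0.0003,"y":0,"z":0.0007,"ax":0,"ay":0,"az":0,"hand":0}

```text
clock: 20.45
tcp_pos: [0.5844, 0.2364, 0.0787]
orientation: [0.0, 0.639, 0.769, -0.001]
wrist_force: [0.7, -3.3, 5.7]
finger_gap: 0.0337
```

```bash
python3 -c "
from h import *
sj()
"
```

```text
t 20.45 tcp [584.37 236.39  78.66] xyaw 100.51 zax [-5.0e-04 -1.9e-03 -1.0e+00] F [ 0.72 -3.31  5.67] M [-1.284 -0.15   0.037] gap 33.7
   jig x 48.4 y -4.5  Fx_jig -3.4 Fy_jig -0.2  net press 7.5
```

carry_out:
  plan:
    - {"x":0.0,"y":0,"z":0.0006,"ax":0,"ay":0,"az":0,"hand":0}
    - {"x":0.0,"y":0,"z":0.0007,"ax":0,"ay":0,"az":0,"hand":0}
    - {"x":0.0,"y":0,"z":0.0008,"ax":0,"ay":0,"az":0,"hand":0}
    - {"x":0.0,"y":0,"z":0.0008,"ax":0,"ay":0,"az":0,"hand":0}

```text
clock: 20.78
tcp_pos: [0.5844, 0.2364, 0.0784]
orientation: [0.001, 0.639, 0.769, -0.001]
wrist_force: [-0.4, -3.0, 6.6]
finger_gap: 0.0338
```

```bash
python3 -c "
from h import *
sj()
"
```

```text
t 20.78 tcp [584.39 236.42  78.39] xyaw 100.51 zax [-1.0e-04 -1.8e-03 -1.0e+00] F [-0.35 -2.99  6.62] M [-1.218 -0.028 -0.01 ] gap 33.8
   jig x 48.4 y -4.5  Fx_jig -2.9 Fy_jig 0.8  net press 8.4
```

carry_out:
  plan:
    - {"x":-0.0003,"y":0,"z":0.0006,"ax":0,"ay":0,"az":0,"hand":0}
    - {"x":-0.0004,"y":0,"z":0.0008,"ax":0,"ay":0,"az":0,"hand":0}
    - {"x":-0.0004,"y":0,"z":0.0009,"ax":0,"ay":0,"az":0,"hand":0}
    - {"x":-0.0004,"y":0,"z":0.0009,"ax":0,"ay":0,"az":0,"hand":0}

```text
clock: 21.12
tcp_pos: [0.5845, 0.2364, 0.0783]
orientation: [0.001, 0.639, 0.769, -0.0]
wrist_force: [-0.7, -1.9, 7.8]
finger_gap: 0.0334
```

```bash
python3 -c "
from h import *
sj()
im=viewer.read_camera('scene'); cv2.imwrite('pics/s10.png',cv2.resize(im[215:275,325:405,::-1],None,fx=9,fy=9,interpolation=cv2.INTER_CUBIC))
im=viewer.read_camera('wrist'); cv2.imwrite('pics/w10.png',im[:,:,::-1])
sj()
"
```

```text
t 21.12 tcp [584.49 236.39  78.32] xyaw 100.52 zax [ 4.0e-04 -1.1e-03 -1.0e+00] F [-0.73 -1.89  7.77] M [-1.045  0.162 -0.023] gap 33.4
   jig x 48.3 y -4.6  Fx_jig -1.8 Fy_jig 1.0  net press 9.6
t 21.22 tcp [584.51 236.42  78.37] xyaw 100.52 zax [ 5.0e-04 -1.1e-03 -1.0e+00] F [-0.74 -2.23  9.12] M [-1.031  0.163 -0.046] gap 34.0
   jig x 48.4 y -4.6  Fx_jig -2.1 Fy_jig 1.1  net press 10.9
```

View pics/s10.png

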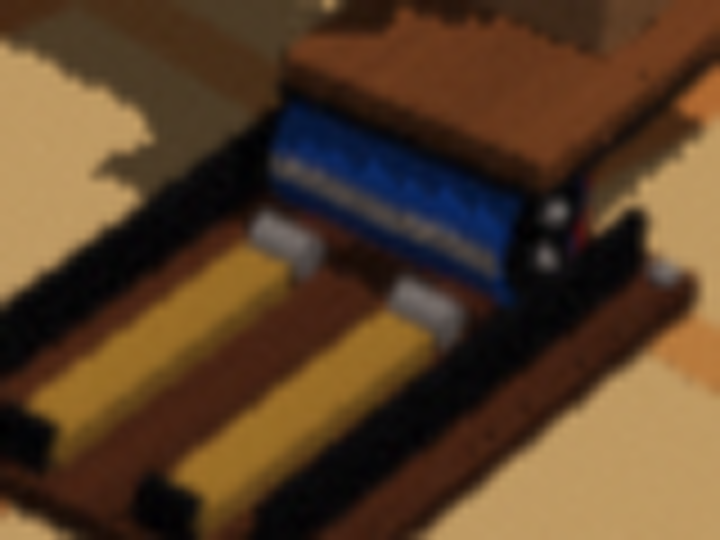

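View pics/w10.png

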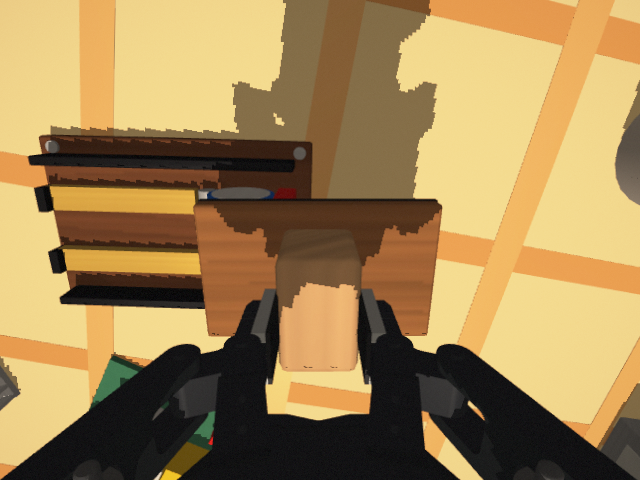

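Net press is about 10 N and z no longer yields, so the plate is fully down. Holding for just over 2 s.

carry_out:
  plan:
    - {"x":-0.0001,"y":0,"z":0.0007,"ax":0,"ay":0,"az":0,"hand":0}
    - {"x":-0.0001,"y":0,"z":0.0007,"ax":0,"ay":0,"az":0,"hand":0}
    - {"x":-0.0001,"y":0,"z":0.0007,"ax":0,"ay":0,"az":0,"hand":0}
    - {"x":-0.0001,"y":0,"z":0.0007,"ax":0,"ay":0,"az":0,"hand":0}
    - {"x":-0.0001,"y":0,"z":0.0007,"ax":0,"ay":0,"az":0,"hand":0}
    - {"x":-0.0001,"y":0,"z":0.0007,"ax":0,"ay":0,"az":0,"hand":0}
    - {"x":-0.0001,"y":0,"z":0.0007,"ax":0,"ay":0,"az":0,"hand":0}
    - {"x":-0.0001,"y":0,"z":0.0007,"ax":0,"ay":0,"az":0,"hand":0}
    - {"x":-0.0001,"y":0,"z":0.0007,"ax":0,"ay":0,"az":0,"hand":0}
    - {"x":-0.0001,"y":0,"z":0.0007,"ax":0,"ay":0,"az":0,"hand":0}

```text
clock: 22.05
tcp_pos: [0.5845, 0.2364, 0.0784]
orientation: [0.001, 0.639, 0.769, -0.0]
wrist_force: [-1.0, -2.7, 8.8]
finger_gap: 0.0339
```

```bash
python3 -c "
from h import *
sj()
"
```

```text
t 22.05 tcp [584.52 236.41  78.41] xyaw 100.52 zax [ 1.e-03 -9.e-04 -1.e+00] F [-1.01 -2.69  8.8 ] M [-1.194  0.104 -0.019] gap 33.9
   jig x 48.4 y -4.6  Fx_jig -2.5 Fy_jig 1.4  net press 10.6
```

carry_out:
  plan:
    - {"x":-0.0001,"y":0,"z":0.0007,"ax":0,"ay":0,"az":0,"hand":0}
    - {"x":-0.0001,"y":0,"z":0.0007,"ax":0,"ay":0,"az":0,"hand":0}
    - {"x":-0.0001,"y":0,"z":0.0007,"ax":0,"ay":0,"az":0,"hand":0}
    - {"x":-0.0001,"y":0,"z":0.0007,"ax":0,"ay":0,"az":0,"hand":0}
    - {"x":-0.0001,"y":0,"z":0.0007,"ax":0,"ay":0,"az":0,"hand":0}
    - {"x":-0.0001,"y":0,"z":0.0007,"ax":0,"ay":0,"az":0,"hand":0}
    - {"x":-0.0001,"y":0,"z":0.0007,"ax":0,"ay":0,"az":0,"hand":0}
    - {"x":-0.0001,"y":0,"z":0.0007,"ax":0,"ay":0,"az":0,"hand":0}
    - {"x":-0.0001,"y":0,"z":0.0007,"ax":0,"ay":0,"az":0,"hand":0}
    - {"x":-0.0001,"y":0,"z":0.0007,"ax":0,"ay":0,"az":0,"hand":0}
    - {"x":-0.0001,"y":0,"z":0.0007,"ax":0,"ay":0,"az":0,"hand":0}

```text
clock: 22.97
tcp_pos: [0.5845, 0.2365, 0.0784]
orientation: [0.001, 0.639, 0.769, 0.0]
wrist_force: [-0.6, -3.0, 7.4]
finger_gap: 0.0341
```

```bash
python3 -c "
from h import *
sj()
"
```

```text
t 22.97 tcp [584.49 236.45  78.38] xyaw 100.53 zax [ 1.4e-03 -7.0e-04 -1.0e+00] F [-0.55 -2.95  7.39] M [-1.244  0.104  0.009] gap 34.1
   jig x 48.4 y -4.6  Fx_jig -2.8 Fy_jig 1.0  net press 9.2
```

Held. Now lifting off slowly and straight up.

carry_out:
  plan:
    - {"x":0,"y":0,"z":0.0005,"ax":0,"ay":0,"az":0,"hand":0}
    - {"x":0,"y":0,"z":0.0002,"ax":0,"ay":0,"az":0,"hand":0}
    - {"x":0,"y":0,"z":-0.0003,"ax":0,"ay":0,"az":0,"hand":0}
    - {"x":0,"y":0,"z":-0.0009,"ax":0,"ay":0,"az":0,"hand":0}
    - {"x":0,"y":0,"z":-0.0015,"ax":0,"ay":0,"az":0,"hand":0}
    - {"x":0,"y":0,"z":-0.0021,"ax":0,"ay":0,"az":0,"hand":0}
    - {"x":0,"y":0,"z":-0.0027,"ax":0,"ay":0,"az":0,"hand":0}
    - {"x":0,"y":0,"z":-0.0034,"ax":0,"ay":0,"az":0,"hand":0}
    - {"x":0,"y":0,"z":-0.0042,"ax":0,"ay":0,"az":0,"hand":0}
    - {"x":0,"y":0,"z":-0.005,"ax":0,"ay":0,"az":0,"hand":0}
    - {"x":0,"y":0,"z":-0.006,"ax":0,"ay":0,"az":0,"hand":0}
    - {"x":0,"y":0,"z":-0.0075,"ax":0,"ay":0,"az":0,"hand":0}

```text
clock: 23.97
tcp_pos: [0.5841, 0.2365, 0.0856]
orientation: [0.0, 0.639, 0.769, -0.0]
wrist_force: [-0.2, 0.2, -2.6]
finger_gap: 0.0336
```

carry_out:
  plan:
    - {"x":0,"y":0,"z":-0.004,"ax":0,"ay":0,"az":0,"hand":0}
    - {"x":0,"y":0,"z":-0.01,"ax":0,"ay":0,"az":0,"hand":0}
    - {"x":0,"y":0,"z":-0.018,"ax":0,"ay":0,"az":0,"hand":0}
    - {"x":0,"y":0,"z":-0.028,"ax":0,"ay":0,"az":0,"hand":0}
    - {"x":0,"y":0,"z":-0.038,"ax":0,"ay":0,"az":0,"hand":0}
    - {"x":0,"y":0,"z":-0.046,"ax":0,"ay":0,"az":0,"hand":0}
    - {"x":0,"y":0,"z":-0.05,"ax":0,"ay":0,"az":0,"hand":0}

```text
clock: 24.55
tcp_pos: [0.5851, 0.2368, 0.138]
orientation: [0.001, 0.639, 0.769, 0.001]
wrist_force: [-0.4, 0.3, -2.1]
finger_gap: 0.0344
```

```bash
python3 -c "
from h import *
sj()
im=viewer.read_camera('scene'); cv2.imwrite('pics/s11.png',cv2.resize(im[175:300,270:450,::-1],None,fx=4.4,fy=4.4,interpolation=cv2.INTER_CUBIC))
sj()
"
```

```text
t 24.55 tcp [585.11 236.81 137.95] xyaw 100.53 zax [ 3.4e-03  2.0e-04 -1.0e+00] F [-0.38  0.3  -2.11] M [ 0.063 -0.003 -0.061] gap 34.4
   jig x 48.7 y -5.3  Fx_jig 0.3 Fy_jig 0.3  net press -0.3
t 24.6 tcp [585.27 236.84 138.16] xyaw 100.53 zax [ 3.9e-03  3.0e-04 -1.0e+00] F [ 1.    0.06 -2.15] M [-0.006 -0.02   0.037] gap 33.6
   jig x 48.7 y -5.4  Fx_jig -0.1 Fy_jig -1.0  net press -0.4
```

View pics/s11.png

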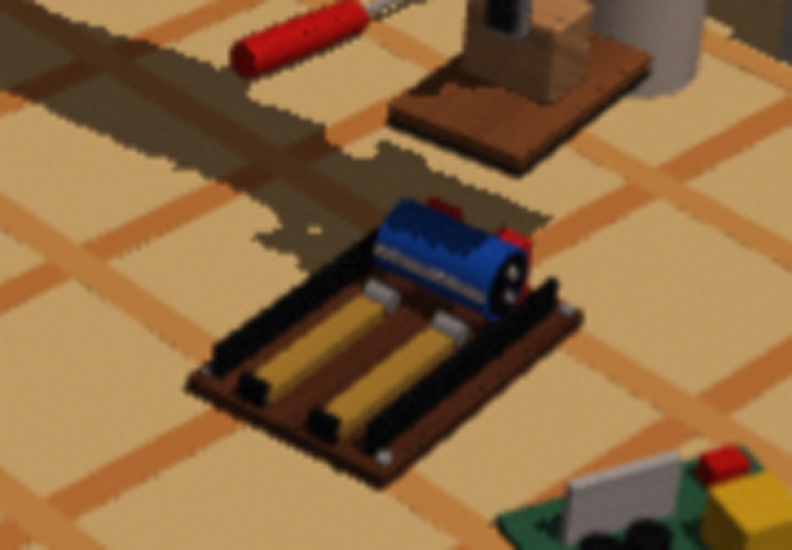

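The capacitor lies against both red posts and the block is clear above. Next I'll carry the block to free table between the robot and the jig, around (0.43,-0.02).

```bash
python3 -c "
from h import *
go([.43,-.02,.138],98)
m=viewer.camera_model('top'); print(proj(m,[[.47,.045,0],[.47,-.085,0],[.39,.045,0],[.39,-.085,0]]))
"
```

```text
shift tool mm [-224.1 -199.6   -0.5] rotvec rad [0.0039 0.0004 0.0442]
[[326.94379494 300.0872077 ]
 [392.58803503 299.19950185]
 [327.6075658  341.1845603 ]
 [394.08357223 340.33632591]]
```

carry_out:
  plan:
    - {"x":-0.008,"y":-0.007,"z":0,"ax":0.0005,"ay":0,"az":0.002,"hand":0}
    - {"x":-0.024,"y":-0.021,"z":0,"ax":0.001,"ay":0,"az":0.005,"hand":0}
    - {"x":-0.046,"y":-0.041,"z":0,"ax":0.001,"ay":0,"az":0.009,"hand":0}
    - {"x":-0.07,"y":-0.062,"z":0,"ax":0.002,"ay":0,"az":0.014,"hand":0}
    - {"x":-0.094,"y":-0.084,"z":0,"ax":0.002,"ay":0,"az":0.019,"hand":0}
    - {"x":-0.118,"y":-0.105,"z":0,"ax":0.003,"ay":0,"az":0.023,"hand":0}
    - {"x":-0.142,"y":-0.126,"z":0,"ax":0.003,"ay":0,"az":0.028,"hand":0}
    - {"x":-0.166,"y":-0.148,"z":0,"ax":0.003,"ay":0,"az":0.033,"hand":0}
    - {"x":-0.188,"y":-0.168,"z":0,"ax":0.004,"ay":0,"az":0.037,"hand":0}
    - {"x":-0.206,"y":-0.184,"z":0,"ax":0.004,"ay":0,"az":0.04,"hand":0}
    - {"x":-0.218,"y":-0.194,"z":0,"ax":0.004,"ay":0,"az":0.043,"hand":0}
    - {"x":-0.224,"y":-0.1995,"z":0,"ax":0.004,"ay":0,"az":0.044,"hand":0}

```text
clock: 25.6
tcp_pos: [0.428, -0.0214, 0.1372]
orientation: [-0.0, 0.657, 0.754, -0.001]
wrist_force: [-0.0, 0.6, -1.5]
finger_gap: 0.0339
```

```bash
python3 -c "
from h import *
st(); go([.43,-.02,.026],98)
"
```

```text
t 25.6 tcp [427.99 -21.43 137.18] xyaw 97.87 zax [-1.2e-03 -8.0e-04 -1.0e+00] F [-0.03  0.57 -1.53] M [ 0.036 -0.01  -0.009] gap 33.9
shift tool mm [  1.2   2.3 111.2] rotvec rad [-0.0013  0.0006 -0.0023]
```

carry_out:
  plan:
    - {"x":0,"y":0,"z":0.006,"ax":-0.001,"ay":0,"az":0,"hand":0}
    - {"x":0,"y":0,"z":0.018,"ax":-0.001,"ay":0,"az":0,"hand":0}
    - {"x":0,"y":0,"z":0.032,"ax":-0.001,"ay":0,"az":0,"hand":0}
    - {"x":0,"y":0,"z":0.046,"ax":-0.001,"ay":0,"az":0,"hand":0}
    - {"x":0,"y":0,"z":0.06,"ax":-0.001,"ay":0,"az":0,"hand":0}
    - {"x":0,"y":0,"z":0.073,"ax":-0.001,"ay":0,"az":0,"hand":0}
    - {"x":0,"y":0,"z":0.084,"ax":-0.001,"ay":0,"az":0,"hand":0}
    - {"x":0,"y":0,"z":0.093,"ax":-0.001,"ay":0,"az":0,"hand":0}
    - {"x":0,"y":0,"z":0.1,"ax":-0.001,"ay":0,"az":0,"hand":0}
    - {"x":0,"y":0,"z":0.105,"ax":-0.001,"ay":0,"az":0,"hand":0}
    - {"x":0,"y":0,"z":0.108,"ax":-0.001,"ay":0,"az":0,"hand":0}
    - {"x":0,"y":0,"z":0.11,"ax":-0.001,"ay":0,"az":0,"hand":0}

```text
clock: 26.6
tcp_pos: [0.4279, -0.0214, 0.0269]
orientation: [0.0, 0.657, 0.754, -0.0]
wrist_force: [-0.1, -0.4, -1.2]
finger_gap: 0.0338
```

carry_out:
  plan:
    - {"x":0,"y":0,"z":0.0004,"ax":0,"ay":0,"az":0,"hand":0}
    - {"x":0,"y":0,"z":0.0008,"ax":0,"ay":0,"az":0,"hand":0}
    - {"x":0,"y":0,"z":0.0012,"ax":0,"ay":0,"az":0,"hand":0}
    - {"x":0,"y":0,"z":0.0016,"ax":0,"ay":0,"az":0,"hand":0}
    - {"x":0,"y":0,"z":0.002,"ax":0,"ay":0,"az":0,"hand":0}

```text
clock: 27.02
tcp_pos: [0.4282, -0.0215, 0.0252]
orientation: [0.0, 0.657, 0.754, -0.0]
wrist_force: [0.3, 0.8, -1.9]
finger_gap: 0.0337
```

```bash
python3 -c "
from h import *
st()
"
```

```text
t 27.02 tcp [428.2  -21.47  25.16] xyaw 97.87 zax [ 3.e-04 -7.e-04 -1.e+00] F [ 0.27  0.82 -1.9 ] M [ 0.054 -0.01   0.016] gap 33.7
```

carry_out:
  plan:
    - {"x":0,"y":0,"z":0.0005,"ax":0,"ay":0,"az":0,"hand":0}
    - {"x":0,"y":0,"z":0.001,"ax":0,"ay":0,"az":0,"hand":0}
    - {"x":0,"y":0,"z":0.0015,"ax":0,"ay":0,"az":0,"hand":0}
    - {"x":0,"y":0,"z":0.002,"ax":0,"ay":0,"az":0,"hand":0}

```text
clock: 27.35
tcp_pos: [0.4282, -0.0215, 0.0232]
orientation: [0.0, 0.657, 0.754, -0.0]
wrist_force: [1.1, 0.4, -1.4]
finger_gap: 0.0337
```

carry_out:
  plan:
    - {"x":0,"y":0,"z":0.0003,"ax":0,"ay":0,"az":0,"hand":0}
    - {"x":0,"y":0,"z":0.0006,"ax":0,"ay":0,"az":0,"hand":0}

```text
clock: 27.52
tcp_pos: [0.4283, -0.0216, 0.0229]
orientation: [0.0, 0.657, 0.754, -0.0]
wrist_force: [-2.4, -0.2, 7.7]
finger_gap: 0.034
```

```bash
python3 -c "
from h import *
st()
"
```

```text
t 27.52 tcp [428.28 -21.57  22.9 ] xyaw 97.87 zax [ 5.e-04 -9.e-04 -1.e+00] F [-2.4  -0.19  7.7 ] M [ 0.139  0.556 -0.021] gap 34.0
```

The block is on the table, contact at 22.9 as when I picked it up. Letting go.

carry_out:
  plan:
    - {"x":0,"y":0,"z":0,"ax":0,"ay":0,"az":0,"hand":0.3}
    - {"x":0,"y":0,"z":0,"ax":0,"ay":0,"az":0,"hand":0.5}
    - {"x":0,"y":0,"z":0,"ax":0,"ay":0,"az":0,"hand":0.7}
    - {"x":0,"y":0,"z":0,"ax":0,"ay":0,"az":0,"hand":0.9}
    - {"x":0,"y":0,"z":0,"ax":0,"ay":0,"az":0,"hand":1}
    - {"x":0,"y":0,"z":0,"ax":0,"ay":0,"az":0,"hand":1}
    - {"x":0,"y":0,"z":0,"ax":0,"ay":0,"az":0,"hand":1}
    - {"x":0,"y":0,"z":0,"ax":0,"ay":0,"az":0,"hand":1}

```text
clock: 28.18
tcp_pos: [0.4284, -0.0216, 0.0229]
orientation: [0.001, 0.657, 0.754, -0.0]
wrist_force: [-0.5, -0.1, -0.2]
finger_gap: 0.0854
```

```bash
python3 -c "
from h import *
st()
"
```

```text
t 28.18 tcp [428.36 -21.59  22.93] xyaw 97.87 zax [ 7.e-04 -9.e-04 -1.e+00] F [-0.46 -0.1  -0.19] M [ 0.025 -0.007 -0.056] gap 85.4
```

carry_out:
  plan:
    - {"x":0,"y":0,"z":-0.005,"ax":0,"ay":0,"az":0,"hand":1}
    - {"x":0,"y":0,"z":-0.015,"ax":0,"ay":0,"az":0,"hand":1}
    - {"x":0,"y":0,"z":-0.03,"ax":0,"ay":0,"az":0,"hand":1}
    - {"x":0,"y":0,"z":-0.05,"ax":0,"ay":0,"az":0,"hand":1}
    - {"x":0,"y":0,"z":-0.075,"ax":0,"ay":0,"az":0,"hand":1}
    - {"x":0,"y":0,"z":-0.1,"ax":0,"ay":0,"az":0,"hand":1}
    - {"x":0,"y":0,"z":-0.125,"ax":0,"ay":0,"az":0,"hand":1}
    - {"x":0,"y":0,"z":-0.15,"ax":0,"ay":0,"az":0,"hand":1}
    - {"x":0,"y":0,"z":-0.17,"ax":0,"ay":0,"az":0,"hand":1}
    - {"x":0,"y":0,"z":-0.18,"ax":0,"ay":0,"az":0,"hand":1}

```text
clock: 29.02
tcp_pos: [0.4294, -0.0217, 0.206]
orientation: [0.002, 0.657, 0.754, 0.001]
wrist_force: [0.1, 0.9, 0.2]
finger_gap: 0.0852
```

```bash
python3 -c "
from h import *
st()
im=viewer.read_camera('scene'); cv2.imwrite('pics/s12.png',im[:,:,::-1])
im=viewer.read_camera('top'); cv2.imwrite('pics/t12.png',im[:,:,::-1])
st()
"
```

```text
t 29.02 tcp [429.38 -21.69 205.97] xyaw 97.87 zax [ 0.0047 -0.0019 -1.    ] F [0.1  0.94 0.15] M [ 0.019 -0.014 -0.013] gap 85.2
t 29.12 tcp [429.44 -21.71 204.67] xyaw 97.87 zax [ 0.0043 -0.0018 -1.    ] F [ 0.74 -0.6   0.43] M [-0.058  0.058 -0.051] gap 85.8
```

View pics/s12.png

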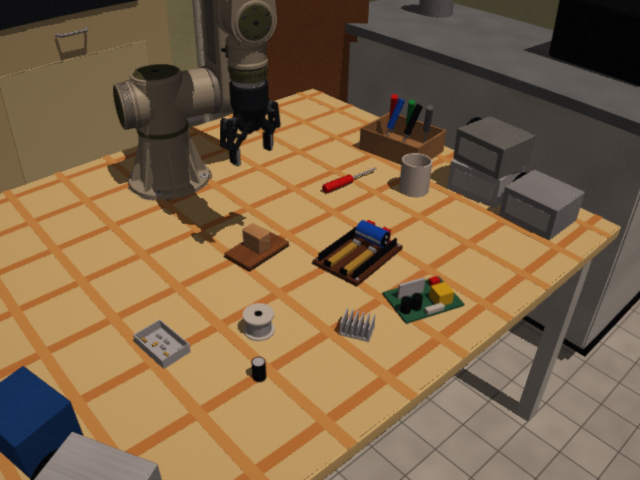

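View pics/t12.png

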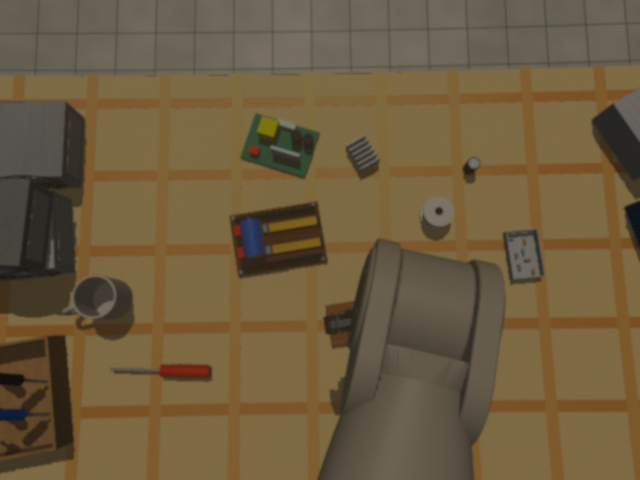

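Both views show the capacitor against the red stop, (252,239) in the top view. The block lies flat on free table, and everything else is where it was. One last position check before handing in.

```bash
python3 - <<'E'
from h import *
m=viewer.camera_model("top"); im=cv2.imread("pics/t12.png"); hsv=cv2.cvtColor(im,cv2.COLOR_BGR2HSV)
k=cv2.inRange(hsv,(105,120,40),(130,255,255)); k[:200]=0;k[285:]=0;k[:,:230]=0;k[:,330:]=0
ys,xs=np.nonzero(k); r=cv2.minAreaRect(np.c_[xs,ys].astype(np.float32)); L=onz(m,cv2.boxPoints(r),.045)[:,:2]-SEAT
print(len(xs),np.c_[L@AX,L@AY].round(4).tolist(), "ctr",(L.mean(0)@AX*1e3).round(1),(L.mean(0)@AY*1e3).round(1))
a=cv2.imread("pics/top0.png").astype(int); d=np.abs(a-im).max(2)>45; d[190:290,220:340]=0; 
for n,(x0,y0,x1,y1) in dict(spool=(418,190,460,235),tin=(500,226,548,288),driver=(105,360,215,382),heatsink=(342,132,383,180),circuit=(238,110,324,182),smallcap=(460,152,484,178),mug=(62,272,135,322)).items(): print(n,d[y0:y1,x0:x1].sum())
E
```

```text
536 [[0.0176, -0.0401], [-0.0133, -0.0403], [-0.0145, 0.0284], [0.0161, 0.0285]] ctr 1.4 -5.9
spool 0
tin 0
driver 0
heatsink 0
circuit 0
smallcap 0
mug 0
```

```bash
python3 -c "
from workcell import env
print(env.hand_in())"
```

```text
the job is handed in; nothing more can be done
None
```

The job is done and handed in after about 29 s; no verdict was reported. The gripper held only the block's handle and never touched the capacitor.

- **Rolling:** I touched down slowly on the capacitor and rolled it over the ridge, which stood about 3.9 mm high. The press stayed around 4 to 11 N while rolling, and the stop pushed back with 4.6 N when the capacitor reached it.
- **Pressing:** The copper plate was held down for about 2 s at 9 to 11 N. I judged it fully down from the block's height and because it stopped yielding, since there is no direct reading of the plate.
- **Finish:** I lifted straight up, set the block flat on free table near (0.43, -0.02) and let go.

**Last checks:**
- **Capacitor:** it lies against both red posts, 1.4 mm from the seat along the rails, which is within the calibration error. It is skewed by roughly 1° and sits about 6 mm to one side of the lane's centre line.
- **Other objects:** no change between the first and last top views around any of the seven things to be left alone.
- **Forces:** I only read the force between moves, so brief peaks were not seen. The highest press I read was 11 N, against the 15 N dent limit.
- **Disagreement:** the wrist and top views placed the jig about 2 mm apart, so I used a position between them. The stop was felt where that predicted.

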